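# Load, purge and leak-check the incubation chamber

## Task

Stand all the sample jars upright in the incubation chamber, press its lid shut until it snaps and stays down, then swing the purge lever right to its stop and let it spring back. Then take the leak probe and run its tip slowly, about two centimetres a second and always touching, along the lid's seam: from the left end of the front edge (left as the robot sees it) to the right front corner and on up the right side to the last seam point; finally lay the probe back in its rest. Do not knock over the wash bottle or the beaker.

Things in the scene. Friction and masses are not known exactly. Their poses are not given: they have to be found in the camera images.
- chamber: cream incubation chamber, fixed, 170 (x) x 260 (y) x 86 high; origin under its centre, front faces its -x. Open well 120 (x) x 210 (y), floor 6 mm above the bench, walls 25 thick: jars stand anywhere on its floor, e.g. four in a row along y, 52 apart. A flush grey lid closes it, with a 4 mm open seam between lid and rim. All on it shares its yaw
- lid (a joint): the grey lid's hinge, rad: 0 = shut flush, about 1.95 = open, leaning back past upright. A spring throws it open from any angle unless it is pressed down (up to about 10 N near its front edge) until its detent snaps at 0, which then holds it
- hinge (a point): centre of the lid's hinge line, at the far (+x) side of the chamber, at the height of its top (86 mm); the line runs along the chamber's y. The lid plate is 134 long (from 2 mm to 136 mm from this line), 224 wide, 10 thick
- lid_press (a point): point on the lid's outer (upper) face 115 mm from the hinge line, midway across: a good place to push it over and press it down. It moves with the lid; its z axis points out of the outer face
- lever (a joint): the purge lever's angle, rad: 0 = at rest (sprung), 0.9 = at its stop. It turns in the level plane, counter-clockwise seen from above, about point lever_pivot; about 3 N at the knob
- lever_pivot (a point): the purge lever's upright pivot axis, 56 mm above the bench, on the centre of an aluminium valve block (fixed, 70 x 70 x 48 high) right of the chamber; axes as the block's
- lever_knob (a point): top centre of the lever's upright grey knob (18 across, 42 tall, its top 106 mm above the bench), 58 mm from the pivot; moves with the lever. At rest it lies from the pivot towards the block's -y, 0.4 rad round to its -x side; the lever carries it from there towards +x
- probe: leak probe: grey square stick 16 x 16 mm with a thin steel tip, 175 long overall; origin on its long axis (8 mm above its underside) near its balance point, x axis along it towards the tip, z up out of the face with the small window. Body from x = -75 to +62, then the tip, 6 mm thick, to x = 100
- probe_tip (a point): the very end of the probe's steel tip, 100 mm ahead of the probe's origin; axes as the probe's
- cradle (a point): centre of the probe rest, a fixed grey stand 150 (x) x 50 (y) x 28 high: supports 14 long at x = +-45 mm, each with a notch 30 wide in y, floor 18 above the bench, lips 10 high; plate between them 3 high. The point is midway between the notches, 8 mm above their floors: the probe's origin belongs there, probe along the rest's x, either way round
- wash_bottle: white capped bottle, 64 across, 150 tall, loose; origin under its centre
- beaker: empty glass beaker, 72 across, 85 tall, loose; origin under its centre
- seam1 (a point): point 1 of the seam path, on the chamber's top (86 mm): 100 mm left of the middle of the front edge
- seam2 (a point): point 2 of the seam path, on the chamber's top (86 mm): 50 mm left of the middle of the front edge
- seam3 (a point): point 3 of the seam path, on the chamber's top (86 mm): the middle of the front edge
- seam4 (a point): point 4 of the seam path, on the chamber's top (86 mm): 50 mm right of the middle
- seam5 (a point): point 5 of the seam path, on the chamber's top (86 mm): the right front corner of the seam
- seam6 (a point): point 6 of the seam path, on the chamber's top (86 mm): right side, 34 mm behind the corner
- seam7 (a point): point 7 of the seam path, on the chamber's top (86 mm): right side, 69 mm behind the corner
- seam8 (a point): point 8 of the seam path, on the chamber's top (86 mm): right side, 104 mm behind the corner: the end of the trace
- jar1: squat closed sample jar, white with a grey cap, a plain cylinder 42 across and 52 tall, about 0.13 kg; origin under its centre; may be absent
- jar2: squat closed sample jar, white with a grey cap, a plain cylinder 42 across and 52 tall, about 0.13 kg; origin under its centre; may be absent
- jar3: squat closed sample jar, white with a grey cap, a plain cylinder 42 across and 52 tall, about 0.13 kg; origin under its centre; may be absent
- jar4: squat closed sample jar, white with a grey cap, a plain cylinder 42 across and 52 tall, about 0.13 kg; origin under its centre; may be absent

How it is judged:
By the outcome, as a careful person would: the job done as asked, in the order asked, and still so for the second after the job is handed in, with the robot touching nothing.
Of jar1, jar2, jar3, jar4 only 2 to 4 are there at a start; the rules pass over those that are not, and their reading is None.
At some moment in a run one of jar1, jar2, jar3, jar4 may be knocked a few centimetres aside while the robot is not near it.
Once in a run the grip may slacken for a moment while it holds something.
It also fails if it takes over 210 s, if anything falls off the work surface, if the arm or the gripper's body presses on something with over 40 N, if the wrist force passes 120 N, or if a joint passes its speed limit or range.

## Robot

A 6-joint arm with a two-finger parallel gripper is mounted at the origin on the work surface. World frame = base frame: x ahead of the robot, y to its left, z up, the work surface at z = 0. Lengths are in mm, angles in rad, forces in N, time in s.
With the tool pointing down it reaches from about 275 to 750 mm from the base axis. Payload 10.2 kg.
Tool frame: the origin (TCP) lies between the finger pads; the fingertips stand 8 mm ahead of it and the grasp point (between the pads) lies 11 mm behind it; z points along the fingers, y is the line along which they close (so a half turn about z gives the same grasp; the last joint's range is limited). The gripper opens to 85 mm and grips with 20 to 120 N. Pads are 22 mm wide; open, the fingers measure 114 mm over their backs; the gripper's body (76 mm by 85 mm) begins 54 mm behind the grasp point. The pads swing forward as they close: fully open they stand 13 mm farther back than shut.
Start: joints at [0.899, 0.313, 1.498, -0, 1.331, -0.223], TCP at [227.802, 473.009, 239.294] pointing down, gripper open.
Joint ranges: [-2.94, 2.94], [-0.97, 2.17], [0.19, 2.56], [-1.23, 4.37], [0.02, 3.11], [-2.88, 2.88]. Speed limits (rad/s): [2.39, 2.39, 3.01, 3.14, 3.14, 3.14].

## Interface

Orientations are given as a unit quaternion [w, x, y, z].
In Python, from rig import * gives the robot as it stands.
- The arm moves only by the shell command python3 -m handwheel 'ROWS' [FORCE]. ROWS is JSON, a list that holds one entry, the list of rows, each a list of 7 numbers: the shift along the world's x, y, z in mm, then the turn, a rotation vector about the world's x, y, z in degrees, then the opening, from -1 (shut) to 1 (fully open). A call has 1 to 8 rows; each row shifts and turns the commanded pose from where the row before left it; what a row does not reach is not made up. A row lasts 1/8 s, in which the tool goes at most 62.5 mm and 10.7 degrees, less where a joint would pass 70% of its speed; a pose out of reach is approached as far as the arm can. A call is refused whole if a number of a shift passes 62.5 or a number of a turn 10.7, either way. A call with a gripper value outside its range is refused whole. The fingers move at their own pace and stop on an object; FORCE is the grip in N (left out, the last holds). Time passes only in rows, so rows that do not move let the fingers close. It gives the time, the measured TCP pose, the force, the opening and the grip force at its end, in the units of the state.
- sense(): the state, without advancing time (a new reading comes with each control period).
- capture(name): name is "side" or "top" or "wrist"; returns a dict with "image" (400x640x3 uint8, red, green, blue), "fx", "fy", "cx", "cy" (pixels), "rvec" (rotation vector, rad) and "tvec" (3), from world to camera coordinates, as OpenCV has them; the wrist camera has in their place "hand_eye" (4x4, takes a point from camera to tool coordinates, whose origin is the TCP and whose axes are the flange's). Camera axes: x right, y down, z forward; pixel columns grow to the right and rows downward; lengths in mm; the calibration is good to about 2 mm. A picture is of the moment at which its call begins: read the wrist's pose just before it. There is no depth.
- finish_job(): hands the job in; it is judged then, once.
The state is a dict: "time_s": time; "joints": joint angles; "dq": joint speeds; "tau": joint torques, N m; "eef_pos": TCP position; "ee_rot": TCP orientation; "force": force on the tool from outside, world axes, zero at the start; "wrist_torque": the same for the moment, N m; "grip_width": opening from 0.0 (shut) to 1.0 (fully open); "grip_force": force on a finger pad.
Only numpy, scipy, OpenCV 4.12 (cv2) and the standard library are available. Lean on these libraries where they do the work, as an engineer would, in place of code of your own. Each camera call takes 0.05 s, during which the arm holds its last target. There are 200 camera calls.

## Working session

There is one attempt and no reset: what is moved stays moved. The work goes in short steps, Python scripts to look and compute and a shell command to move; the robot and the scene stay as the last step left them, time stands still between calls to the robot, and variables do not carry over. Pictures are saved under pics/ and viewed, at most 14 in all, crops included, and the job is handed in when it is done.

```bash
mkdir -p pics; ls
python3 - <<'E'
from rig import *
import cv2,json,numpy as np
s=sense();print(s)
for n in("top","side"):
    c=capture(n);cv2.imwrite(f"pics/{n}0.png",c["image"][:,:,::-1]);print({k:v for k,v in c.items() if k!="image"})
    np.save(f"pics/{n}.npy",{k:v for k,v in c.items() if k!="image"},allow_pickle=True)
E
```

```text
pics
{'time_s': 0.0, 'joints': array([ 8.98589836e-01,  3.13437902e-01,  1.49841709e+00,  1.98434762e-05,
        1.33101780e+00, -2.23436729e-01]), 'dq': array([ 0.0006981 , -0.00279567,  0.0006193 , -0.00201411, -0.00012118,
       -0.00184679]), 'tau': array([ 6.40170420e-04, -4.12262571e+01, -2.59749752e+01, -1.27526141e-04,
        4.01807134e-03,  3.67183088e-05]), 'eef_pos': array([227.64381877, 472.80868408, 238.74879283]), 'ee_rot': array([-2.85838091e-04,  2.22508963e-01,  9.74930434e-01, -5.72781130e-04]), 'force': array([0.40566492, 0.10313102, 0.25155937]), 'wrist_torque': array([ 0.03047995, -0.05692608, -0.02506502]), 'grip_force': 0.0, 'grip_width': 0.9985750275500509}
{'fx': 472.56870207755645, 'fy': 472.56870207755645, 'cx': 318.4606391599758, 'cy': 195.1142401966048, 'rvec': array([ 2.19341154, -2.13578296,  0.13926769]), 'tvec': array([ -10.09205407,  561.00444684, 1412.68987198])}
{'fx': 365.4125271695507, 'fy': 365.4125271695507, 'cx': 323.01739281711656, 'cy': 205.5347865289847, 'rvec': array([ 2.03856781, -0.61543556,  0.38407631]), 'tvec': array([-424.63090139,  231.44807984,  938.13315519])}
```

View pics/top0.png

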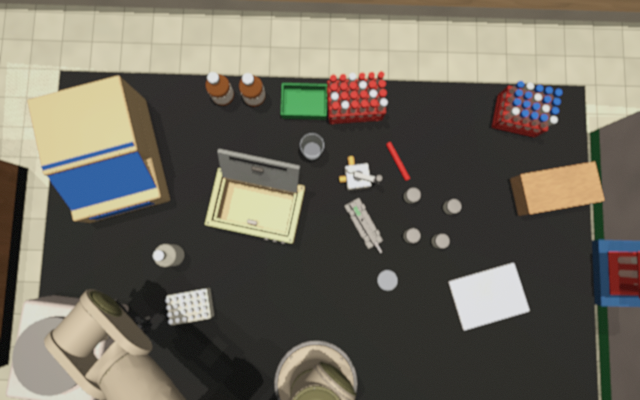

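View pics/side0.png

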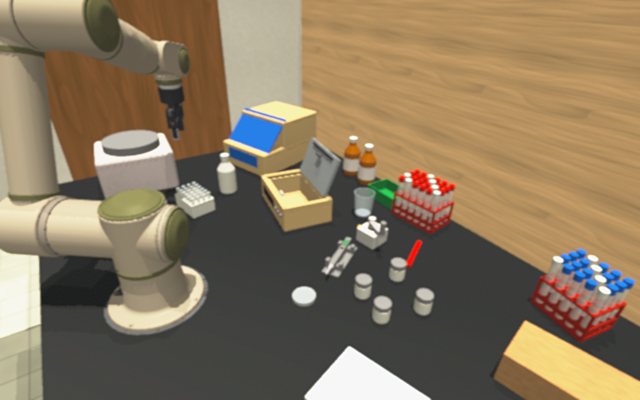

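Top view (up is +x, left is +y): chamber about (255,205) with the lid open. Four upright jars at (413,195), (453,206), (412,236) and (441,241). Probe in its cradle near (363,224), valve block (358,176), beaker (312,147), wash bottle (168,255). I'll zoom in.

```bash
cat > h.py <<'E'
from rig import *
import cv2,numpy as np
from scipy.spatial.transform import Rotation as R
def cal(n): return np.load(f"pics/{n}.npy",allow_pickle=True).item()
def K(c): return np.array([[c["fx"],0,c["cx"]],[0,c["fy"],c["cy"]],[0,0,1]])
def ray(c,uv,pose=None):
    d=np.linalg.inv(K(c))@[uv[0],uv[1],1]
    if "rvec" in c:
        r=R.from_rotvec(c["rvec"]).as_matrix();return -r.T@c["tvec"],r.T@d
    H=np.asarray(c["hand_eye"]);p,r=pose
    return p+r@H[:3,3],r@H[:3,:3]@d
def at(c,uv,z,pose=None):
    o,d=ray(c,uv,pose);return o+d*(z-o[2])/d[2]
def proj(c,P,pose=None):
    P=np.atleast_2d(np.array(P,float))
    if "rvec" in c: return cv2.projectPoints(P,c["rvec"],c["tvec"],K(c),None)[0][:,0]
    H=np.asarray(c["hand_eye"]);p,r=pose
    q=((P-p)@r-H[:3,3])@H[:3,:3]; q=q@K(c).T; return q[:,:2]/q[:,2:]
def q2r(q): return R.from_quat([q[1],q[2],q[3],q[0]]).as_matrix()
def wrist(name=None):
    s=sense();pose=(np.array(s["eef_pos"]),q2r(s["ee_rot"]));c=capture("wrist")
    if name: cv2.imwrite(f"pics/{name}.png",c["image"][:,:,::-1]); np.save(f"pics/{name}.npy",dict({k:v for k,v in c.items() if k!="image"},pose=pose),allow_pickle=True)
    return c,pose
E
python3 - <<'E'
from h import *
im=cv2.imread("pics/top0.png")
cv2.imwrite("pics/top0c.png",cv2.resize(im[120:290,195:475],None,fx=2.85,fy=2.85,interpolation=cv2.INTER_CUBIC))
c=cal("top");print(ray(c,(320,200))[0])
for n,uv,z in [("j1",(413,193),52),("j2",(453,204),52),("j3",(412,234),52),("j4",(441,239),52),("ch",(255,205),86),("blk",(358,176),48),("cr",(363,224),26),("beak",(311,145),60),("wb",(163,256),150)]: print(n,at(c,uv,z).round())
E
```

```text
[ 389.67642613   16.73754083 1469.14691266]
j1 [ 573. -281.   52.]
j2 [ 543. -402.   52.]
j3 [ 449. -278.   52.]
j4 [ 437. -365.   52.]
ch [520. 191.  86.]
blk [ 621. -114.   48.]
cr [ 477. -134.   26.]
beak [711.  32.  60.]
wb [366. 430. 150.]
```

View pics/top0c.png

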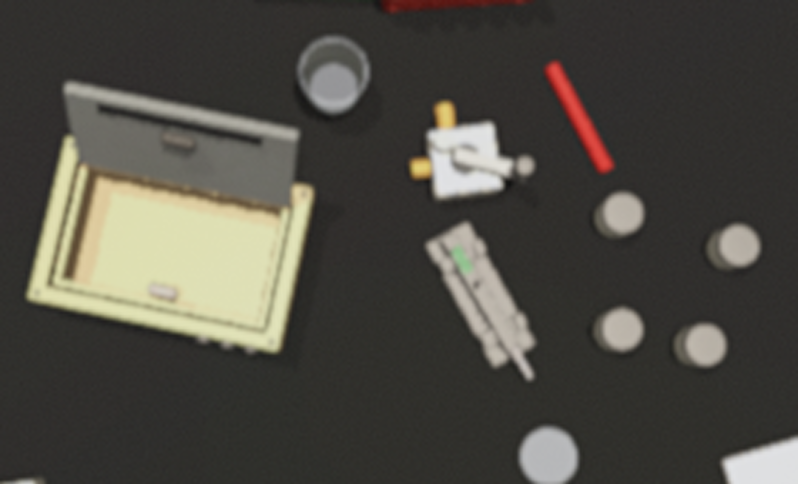

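Crop (scale 2.85, origin (195,120)). The chamber's rim corners are FL (30,298), FR (278,350), BR (312,187), BL (70,137). Block top corners are (428,130), (493,122), (503,190), (435,198), and the knob top is (524,166). Cradle corners are (427,243), (468,222), (535,345), (496,366), and the probe tip is (530,378). Jar caps are at (623,213), (739,245), (622,329), (704,344).

Run:
```python
from h import *
from scipy.optimize import least_squares
c=cal("top")
U=lambda a:np.array(a,float)/2.85+[195,120]-0.3
def fit(px,loc,z,g):
    def w(p):
        a=R.from_euler('z',p[2]).as_matrix()[:2,:2];return np.c_[np.array(loc)@a.T+p[:2],np.full(len(loc),z)]
    r=least_squares(lambda p:(proj(c,w(p))-U(px)).ravel(),g);print(r.x.round(3),"res",np.abs(r.fun).max().round(2));return r.x
fit([(30,298),(278,350),(312,187),(70,137)],[(-85,130),(-85,-130),(85,-130),(85,130)],86,[520,190,-.2])
fit([(428,130),(493,122),(503,190),(435,198)],[(35,35),(35,-35),(-35,-35),(-35,35)],48,[620,-114,0])
fit([(427,243),(468,222),(535,345),(496,366)],[(-75,-25),(-75,25),(75,25),(75,-25)],28,[477,-134,-2.6])
print("knob",at(c,U((524,166)),106),"tip",at(c,U((530,378)),26))
for p in [(623,213),(739,245),(622,329),(704,344)]:print(at(c,U(p),52).round())
```

```text
[ 5.21244e+02  1.90172e+02 -1.80000e-01] res 0.62
[ 6.21793e+02 -1.13223e+02  1.44000e-01] res 0.76
[ 480.549 -135.176   -2.62 ] res 0.35
knob [ 607.70073863 -168.7999884   106.        ] tip [ 392.20352244 -188.5751352    26.        ]
[ 569. -282.   52.]
[ 538. -405.   52.]
[ 446. -281.   52.]
[ 432. -368.   52.]
```

```bash
python3 -m handwheel '[[[13.6,-47,0,0,0,-4.66,1],[13.6,-47,0,0,0,-4.66,1],[13.6,-47,0,0,0,-4.66,1],[13.6,-47,0,0,0,-4.66,1],[13.6,-47,0,0,0,-4.66,1],[13.6,-47,0,0,0,-4.66,1],[13.6,-47,0,0,0,-4.66,1],[13.6,-47,0,0,0,-4.66,1]]]' 40
python3 -m handwheel '[[[13.6,-47,0,0,0,-4.66,1],[13.6,-47,0,0,0,-4.66,1],[13.6,-47,0,0,0,-4.66,1],[13.6,-47,0,0,0,-4.66,1],[13.6,-47,0,0,0,-4.66,1],[13.6,-47,0,0,0,-4.66,1],[13.6,-47,0,0,0,-4.66,1],[13.6,-47,0,0,0,-4.66,1]]]'
python3 - <<'E'
from h import *
c,p=wrist("w1");print(p,c["hand_eye"],c["fx"])
for P in [(569,-282,52),(538,-405,52),(446,-281,52),(432,-368,52)]:print(proj(c,P,p).round())
E
```

```text
time_s: 1.1
eef_pos: [336.6, 95.5, 239.3]
ee_rot: [0.0, 0.524, 0.852, 0.0]
force: [0.3, 0.4, 0.3]
grip_width: 1.0
grip_force: 0.0
time_s: 2.1
eef_pos: [445.5, -280.5, 239.0]
ee_rot: [-0.0, 0.769, 0.64, 0.0]
force: [-0.1, 1.2, 0.6]
grip_width: 1.004
grip_force: 0.0
(array([ 445.54117927, -280.52900821,  238.9566757 ]), array([[ 1.81253334e-01,  9.83436358e-01, -3.99108447e-04],
       [ 9.83436340e-01, -1.81253120e-01,  5.20983439e-04],
       [ 4.40014404e-04, -4.86927736e-04, -9.99999785e-01]])) [[ 1.19657255e-03 -9.61672833e-01 -2.74196881e-01  6.96063695e+01]
 [ 9.99998945e-01  1.37638610e-03 -4.63396328e-04 -8.58253096e-01]
 [ 8.23036436e-04 -2.74196038e-01  9.61673466e-01 -1.32948125e+02]
 [ 0.00000000e+00  0.00000000e+00  0.00000000e+00  1.00000000e+00]] 277.5970400899104
[[430. 166.]]
[[413. 264.]]
[[325. 184.]]
[[326. 252.]]
```

View pics/w1.png

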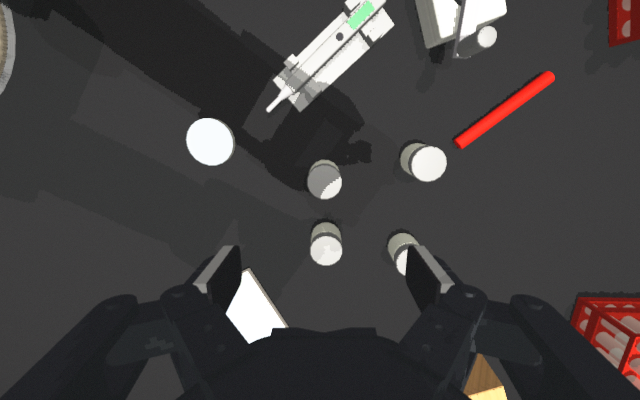

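The wrist view shows the caps at (325,182), (326,248) and (429,163), which agrees with the predictions to about 3 px (2 mm). Picking the first jar.

```bash
python3 -m handwheel '[[[0,0,-50,0,0,0,1],[0,0,-50,0,0,0,1],[0,0,-50,0,0,0,1],[0,0,-35,0,0,0,1],[0,0,-24,0,0,0,1],[0,0,0,0,0,0,-1],[0,0,0,0,0,0,-1],[0,0,0,0,0,0,-1]]]' 40
python3 -m handwheel '[[[0,0,0,0,0,0,-1],[0,0,0,0,0,0,-1],[0,0,30,0,0,0,-1],[0,0,50,0,0,0,-1],[0,0,50,0,0,0,-1],[5,40,0,0,0,0,-1],[5,50,0,0,0,0,-1],[10,60,0,0,0,0,-1]]]'
```

```text
time_s: 3.15
eef_pos: [445.9, -279.5, 31.7]
ee_rot: [0.001, 0.768, 0.641, 0.0]
force: [-0.2, -0.2, 3.3]
grip_width: 0.479
grip_force: 40.5
time_s: 4.15
eef_pos: [465.3, -127.8, 160.8]
ee_rot: [0.0, 0.768, 0.64, 0.0]
force: [1.6, -0.5, -2.1]
grip_width: 0.478
grip_force: 41.3
```

```bash
python3 -m handwheel '[[[10,57,0,0,0,0,-1],[10,57,0,0,0,0,-1],[10,57,0,0,0,0,-1],[10,57,0,0,0,0,-1],[10,57,0,0,0,0,-1],[10,57,0,0,0,0,-1],[9,52,0,0,0,0,-1],[0,0,0,0,0,0,-1]]]'
python3 -m handwheel '[[[0,0,-40,0,0,0,-1],[0,0,-40,0,0,0,-1],[0,0,-30,0,0,0,-1],[0,0,0,0,0,0,-1]]]'
python3 - <<'E'
from h import *
c,p=wrist("w2")
E
```

```text
time_s: 5.15
eef_pos: [533.9, 268.0, 160.2]
ee_rot: [-0.0, 0.766, 0.643, 0.0]
force: [-0.6, 0.4, -1.2]
grip_width: 0.48
grip_force: 41.2
time_s: 5.65
eef_pos: [533.3, 263.9, 48.8]
ee_rot: [-0.001, 0.768, 0.641, -0.002]
force: [0.5, 0.0, -1.0]
grip_width: 0.477
grip_force: 41.1
```

View pics/w2.png

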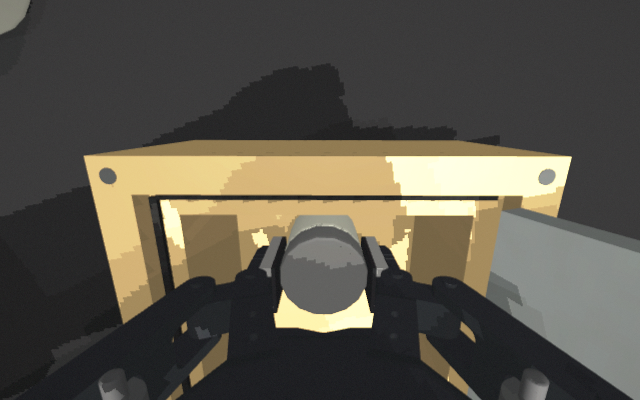

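The jar is upright in the fingers and centred in the well, at (323,270). Lowering and releasing.

```bash
python3 -m handwheel '[[[0,0,-8,0,0,0,-1],[0,0,-3,0,0,0,-1],[0,0,0,0,0,0,0.3],[0,0,0,0,0,0,0.3],[0,0,0,0,0,0,0.3]]]'
python3 -m handwheel '[[[0,0,40,0,0,0,0.3],[0,0,50,0,0,0,0.5],[0,0,40,0,0,0,1],[0,0,0,0,0,0,1]]]'
python3 - <<'E'
from h import *
s=sense();print(s["eef_pos"])
c=capture("top");cv2.imwrite("pics/top1.png",c["image"][:,:,::-1])
im=c["image"]
# jar-cap check: correlate small patches with first image
a=cv2.imread("pics/top0.png")[:,:,::-1]
for n,uv in [("j1",(413,195)),("j2",(453,206)),("j4",(441,241))]:
    t=a[uv[1]-14:uv[1]+14,uv[0]-14:uv[0]+14];w=im[uv[1]-45:uv[1]+45,uv[0]-45:uv[0]+45]
    m=cv2.minMaxLoc(cv2.matchTemplate(np.ascontiguousarray(w),np.ascontiguousarray(t),cv2.TM_CCOEFF_NORMED));print(n,m[1],np.array(m[3])-31)
E
```

```text
time_s: 6.32
eef_pos: [534.3, 265.1, 39.6]
ee_rot: [-0.0, 0.768, 0.641, 0.0]
force: [-2.2, 0.8, 1.8]
grip_width: 0.649
grip_force: 0.0
time_s: 6.82
eef_pos: [536.0, 265.4, 172.9]
ee_rot: [0.002, 0.768, 0.641, 0.003]
force: [0.2, -0.1, -0.1]
grip_width: 1.0
grip_force: 0.0
[535.96606417 265.41738064 172.9477348 ]
j1 0.9996901750564575 [0 0]
j2 0.9996932148933411 [0 0]
j4 0.9997076988220215 [0 0]
```

```bash
cat > chk.py <<'E'
from h import *
import sys
im=np.ascontiguousarray(capture("top")["image"]);cv2.imwrite(f"pics/{sys.argv[1]}.png",im[:,:,::-1])
a=cv2.imread("pics/top0.png")[:,:,::-1]
J={"j1":(413,195),"j2":(453,206),"j3":(412,236),"j4":(441,241)}
for n in sys.argv[2:]:
    u,v=J[n];t=np.ascontiguousarray(a[v-14:v+14,u-14:u+14]);w=np.ascontiguousarray(im[v-45:v+45,u-45:u+45])
    m=cv2.minMaxLoc(cv2.matchTemplate(w,t,cv2.TM_CCOEFF_NORMED));print(n,round(m[1],3),np.array(m[3])-31)
s=sense();print(s["time_s"],s["eef_pos"].round(1))
E
python3 -m handwheel '[[[-9.3,-57.5,0,0,0,0,1],[-9.3,-57.5,0,0,0,0,1],[-9.3,-57.5,0,0,0,0,1],[-9.3,-57.5,0,0,0,0,1],[-9.3,-57.5,0,0,0,0,1],[-9.3,-57.5,0,0,0,0,1],[-9.3,-57.5,0,0,0,0,1],[-9.3,-57.5,0,0,0,0,1]]]'
python3 -m handwheel '[[[-9.3,-57.5,0,0,0,0,1],[-9.3,-57.5,0,0,0,0,1],[-9.3,-57.5,0,0,0,0,1],[0,0,0,0,0,0,1]]]'
python3 - <<'E'
from h import *
c,p=wrist("w3")
print(p[0])
for P in [(432,-368,52),(538,-405,52)]:print(proj(c,P,p).round())
E
python3 chk.py top2 j1 j2
```

```text
time_s: 7.88
eef_pos: [459.1, -196.7, 168.2]
ee_rot: [-0.001, 0.768, 0.641, -0.0]
force: [1.4, -0.2, 0.5]
grip_width: 0.997
grip_force: 0.0
time_s: 8.38
eef_pos: [430.6, -370.4, 167.5]
ee_rot: [-0.001, 0.769, 0.639, -0.0]
force: [0.2, 0.2, 0.4]
grip_width: 1.002
grip_force: 0.0
[ 430.6268839  -370.39785768  167.48001871]
[[326. 197.]]
[[443. 215.]]
j1 1.0 [0 0]
j2 0.995 [0 0]
8.475 [ 431.7 -367.1  168. ]
```

View pics/w3.png

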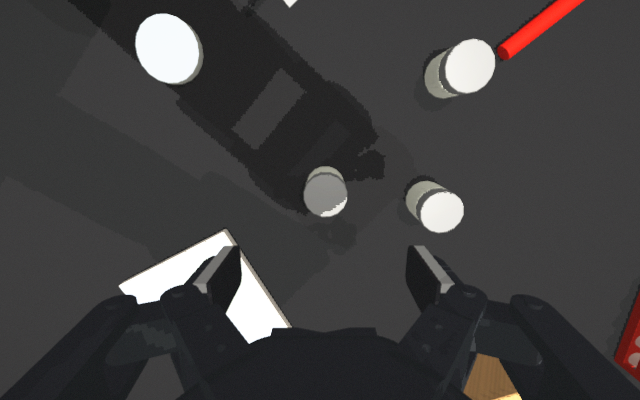

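Cap at (325,194) against a predicted (326,197), so the jar is in place and clear of its neighbour. Picking it.

```bash
python3 -m handwheel '[[[0,1,-50,0,0,0,1],[0,0,-50,0,0,0,1],[0,0,-37,0,0,0,1],[0,0,0,0,0,0,1],[0,0,0,0,0,0,-1],[0,0,0,0,0,0,-1],[0,0,0,0,0,0,-1],[0,0,0,0,0,0,-1]]]' 40
python3 -m handwheel '[[[0,0,0,0,0,0,-1],[0,0,30,0,0,0,-1],[0,0,50,0,0,0,-1],[0,0,50,0,0,0,-1],[8,40,0,0,0,0,-1],[8,50,0,0,0,0,-1],[8,57,0,0,0,0,-1],[8,57,0,0,0,0,-1]]]'
python3 -m handwheel '[[[8,57,0,0,0,0,-1],[8,57,0,0,0,0,-1],[8,57,0,0,0,0,-1],[8,57,0,0,0,0,-1],[8,57,0,0,0,0,-1],[8,57,0,0,0,0,-1],[10,40,0,0,0,0,-1],[0,0,0,0,0,0,-1]]]'
```

```text
time_s: 9.48
eef_pos: [432.7, -366.9, 33.9]
ee_rot: [0.001, 0.768, 0.641, 0.0]
force: [-0.4, 2.4, 6.2]
grip_width: 0.475
grip_force: 39.9
time_s: 10.48
eef_pos: [464.1, -160.8, 162.9]
ee_rot: [0.0, 0.768, 0.641, 0.0]
force: [0.7, 0.1, -0.4]
grip_width: 0.477
grip_force: 41.1
time_s: 11.48
eef_pos: [521.9, 221.8, 162.5]
ee_rot: [0.0, 0.766, 0.642, 0.0]
force: [0.2, -0.7, -0.7]
grip_width: 0.482
grip_force: 42.5
```

```bash
python3 -m handwheel '[[[2,-3,0,0,0,0,-1],[0,0,0,0,0,0,-1]]]'
python3 -m handwheel '[[[0,0,-40,0,0,0,-1],[0,0,-40,0,0,0,-1],[0,0,-32,0,0,0,-1],[0,0,0,0,0,0,-1],[0,0,-6,0,0,0,-1],[0,0,-4,0,0,0,-1],[0,0,0,0,0,0,-1]]]'
```

```text
time_s: 11.72
eef_pos: [524.3, 215.3, 162.5]
ee_rot: [0.0, 0.768, 0.64, 0.0]
force: [0.5, 0.4, -1.0]
grip_width: 0.472
grip_force: 42.5
time_s: 12.6
eef_pos: [524.3, 216.5, 40.7]
ee_rot: [0.0, 0.768, 0.641, 0.0]
force: [-0.3, -0.0, -1.6]
grip_width: 0.477
grip_force: 42.6
```

```bash
python3 -m handwheel '[[[0,-2,-2,0,0,0,-1],[0,0,-2,0,0,0,-1],[0,0,0,0,0,0,-1],[0,0,0,0,0,0,0.3],[0,0,0,0,0,0,0.3],[0,0,0,0,0,0,0.3]]]'
python3 -m handwheel '[[[0,0,40,0,0,0,0.3],[0,0,50,0,0,0,0.5],[0,0,42,0,0,0,1],[-5,-57,0,0,0,0,1],[-5,-57,0,0,0,0,1],[-5,-57,0,0,0,0,1],[-5,-57,0,0,0,0,1],[-5,-57,0,0,0,0,1]]]'
python3 chk.py top3 j1 j2
```

```text
time_s: 13.35
eef_pos: [524.3, 214.6, 36.4]
ee_rot: [0.0, 0.768, 0.641, 0.0]
force: [-0.2, 0.4, 2.3]
grip_width: 0.653
grip_force: 1.1
time_s: 14.35
eef_pos: [498.6, -72.4, 168.2]
ee_rot: [-0.0, 0.768, 0.641, -0.0]
force: [1.7, 0.1, -0.7]
grip_width: 1.002
grip_force: 0.0
j1 1.0 [0 0]
j2 1.0 [0 0]
14.4 [498.3 -78.1 168.1]
```

```bash
python3 -m handwheel '[[[6.5,-55,0,0,0,0,1],[6.5,-55,0,0,0,0,1],[6.5,-55,0,0,0,0,1],[6.5,-55,0,0,0,0,1],[6.5,-55,0,0,0,0,1],[7,-52,0,0,0,0,1],[0,0,0,0,0,0,1],[0,0,0,0,0,0,1]]]'
python3 chk.py top4 j1 j2
```

```text
time_s: 15.4
eef_pos: [538.5, -396.9, 167.7]
ee_rot: [-0.001, 0.768, 0.641, 0.0]
force: [0.1, 0.5, 0.6]
grip_width: 1.0
grip_force: 0.0
j1 0.982 [0 0]
j2 0.426 [10 -6]
15.45 [ 538.7 -396.5  168.1]
```

```bash
python3 -m handwheel '[[[0,-7,-50,0,0,0,1],[0,0,-50,0,0,0,1],[0,0,-38,0,0,0,1],[0,0,0,0,0,0,1],[0,0,0,0,0,0,-1],[0,0,0,0,0,0,-1],[0,0,0,0,0,0,-1],[0,0,0,0,0,0,-1]]]' 40
python3 -m handwheel '[[[0,0,0,0,0,0,-1],[0,0,30,0,0,0,-1],[0,0,50,0,0,0,-1],[0,0,50,0,0,0,-1],[0,40,0,0,0,0,-1],[0,55,0,0,0,0,-1],[-3,60,0,0,0,0,-1],[-3,60,0,0,0,0,-1]]]'
python3 -m handwheel '[[[-3,60,0,0,0,0,-1],[-3,60,0,0,0,0,-1],[-3,60,0,0,0,0,-1],[-3,60,0,0,0,0,-1],[-3,60,0,0,0,0,-1],[-4,52,0,0,0,0,-1],[0,0,0,0,0,0,-1],[0,0,0,0,0,0,-1]]]'
```

```text
time_s: 16.45
eef_pos: [539.2, -405.0, 32.3]
ee_rot: [0.001, 0.768, 0.641, 0.0]
force: [-0.7, 2.1, 6.7]
grip_width: 0.478
grip_force: 40.1
time_s: 17.45
eef_pos: [532.3, -187.7, 160.9]
ee_rot: [0.0, 0.768, 0.641, 0.0]
force: [0.6, -0.3, -1.6]
grip_width: 0.478
grip_force: 41.0
time_s: 18.45
eef_pos: [513.7, 162.2, 160.6]
ee_rot: [0.0, 0.768, 0.641, 0.0]
force: [-0.9, -0.7, -1.3]
grip_width: 0.479
grip_force: 41.0
```

```bash
python3 -m handwheel '[[[1,0,-40,0,0,0,-1],[0,0,-40,0,0,0,-1],[0,0,-32,0,0,0,-1],[0,0,-7,0,0,0,-1],[0,0,-2,0,0,0,-1],[0,0,0,0,0,0,-1]]]'
python3 chk.py top5 j1
```

```text
time_s: 19.2
eef_pos: [515.4, 162.3, 40.5]
ee_rot: [0.001, 0.768, 0.641, 0.001]
force: [1.1, -0.3, -1.3]
grip_width: 0.474
grip_force: 40.9
j1 1.0 [0 0]
19.25 [515.3 162.4  40.5]
```

```bash
python3 -m handwheel '[[[0,0,-2,0,0,0,-1],[0,0,-2,0,0,0,-1],[0,0,0,0,0,0,-1],[0,0,0,0,0,0,0.3],[0,0,0,0,0,0,0.3],[0,0,0,0,0,0,0.3]]]'
python3 -m handwheel '[[[0,0,40,0,0,0,0.3],[0,0,50,0,0,0,0.5],[0,0,42,0,0,0,1],[7,-57,0,0,0,0,1],[7,-57,0,0,0,0,1],[7,-57,0,0,0,0,1],[7,-57,0,0,0,0,1],[7,-57,0,0,0,0,1]]]'
python3 -m handwheel '[[[6,-53,0,0,0,0,1],[6,-53,0,0,0,0,1],[6,-53,0,0,0,0,1],[0,0,0,0,0,0,1],[0,0,0,0,0,0,1]]]'
python3 chk.py top6 j1
python3 - <<'E'
from h import *
c,p=wrist("w4");print(p[0],proj(c,(569,-282,52),p))
E
```

```text
time_s: 20.0
eef_pos: [514.6, 162.5, 35.2]
ee_rot: [-0.0, 0.768, 0.641, -0.0]
force: [-0.7, 0.8, 0.5]
grip_width: 0.649
grip_force: 0.0
time_s: 21.0
eef_pos: [549.6, -124.4, 167.2]
ee_rot: [-0.0, 0.768, 0.641, 0.0]
force: [0.6, 0.0, 0.2]
grip_width: 1.001
grip_force: 0.0
time_s: 21.62
eef_pos: [567.5, -281.0, 166.9]
ee_rot: [-0.0, 0.768, 0.641, 0.0]
force: [-0.5, 0.1, 0.1]
grip_width: 0.999
grip_force: 0.0
j1 0.426 [ 0 -4]
21.675 [ 567.6 -280.5  167.2]
[ 567.63278516 -280.4802861   167.17426806] [[326.12003742 200.9577376 ]]
```

View pics/w4.png

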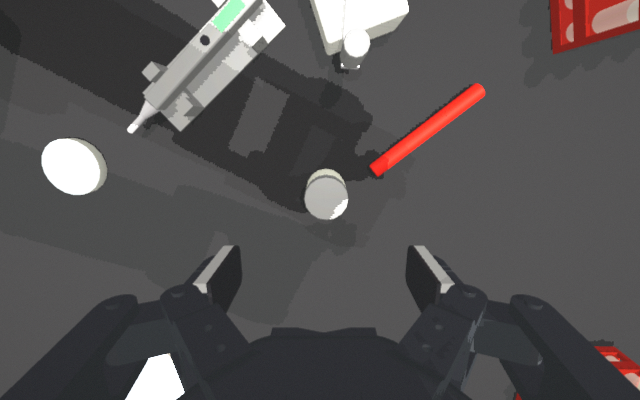

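Cap at (326,196), where expected. The red stick's end at (376,170) is close to the right finger, so I'll descend half open.

```bash
python3 -m handwheel '[[[0,0,-30,0,0,0,0.4],[0,0,-50,0,0,0,0.4],[0,0,-37,0,0,0,0.4],[0,0,-20,0,0,0,0.4],[0,0,0,0,0,0,0.4],[0,0,0,0,0,0,-1],[0,0,0,0,0,0,-1],[0,0,0,0,0,0,-1]]]' 40
python3 -m handwheel '[[[0,0,0,0,0,0,-1],[0,0,30,0,0,0,-1],[0,0,50,0,0,0,-1],[0,0,50,0,0,0,-1],[-8,40,0,0,0,0,-1],[-8,55,0,0,0,0,-1],[-8,60,0,0,0,0,-1],[-8,60,0,0,0,0,-1]]]'
python3 -m handwheel '[[[-8,60,0,0,0,0,-1],[-8,60,0,0,0,0,-1],[-8,60,0,0,0,0,-1],[-5,0,0,0,0,0,-1],[0,0,0,0,0,0,-1]]]'
```

```text
time_s: 22.72
eef_pos: [568.6, -282.1, 32.4]
ee_rot: [0.002, 0.768, 0.641, 0.001]
force: [0.1, 1.0, 7.8]
grip_width: 0.478
grip_force: 41.2
time_s: 23.72
eef_pos: [535.0, -64.8, 160.9]
ee_rot: [0.0, 0.768, 0.641, 0.0]
force: [1.1, -0.4, -1.7]
grip_width: 0.481
grip_force: 41.1
time_s: 24.35
eef_pos: [506.5, 113.3, 160.7]
ee_rot: [0.0, 0.767, 0.641, 0.0]
force: [1.1, -0.4, -1.0]
grip_width: 0.48
grip_force: 41.1
```

```bash
python3 -m handwheel '[[[0,0,-40,0,0,0,-1],[0,0,-40,0,0,0,-1],[0,0,-32,0,0,0,-1],[0,0,-7,0,0,0,-1],[0,0,-4,0,0,0,-1],[0,0,-2,0,0,0,-1],[0,0,0,0,0,0,-1],[0,0,0,0,0,0,-1]]]'
python3 -m handwheel '[[[0,0,0,0,0,0,0.3],[0,0,0,0,0,0,0.3],[0,0,0,0,0,0,0.3],[0,0,40,0,0,0,0.3],[0,0,50,0,0,0,0.3],[-60,0,42,0,0,0,0],[-60,-20,40,0,0,0,-1],[-40,0,0,0,0,0,-1]]]'
python3 - <<'E'
from h import *
c=capture("top");im=c["image"][:,:,::-1];s=capture("side")["image"][:,:,::-1]
cv2.imwrite("pics/c1.png",np.hstack([cv2.resize(im[140:250,195:315],(480,440)),cv2.resize(s[130:235,250:350],None,fx=3,fy=4.19)]))
E
```

```text
time_s: 25.35
eef_pos: [507.4, 112.8, 38.3]
ee_rot: [0.001, 0.768, 0.641, 0.001]
force: [-7.7, -4.8, 18.1]
grip_width: 0.477
grip_force: 43.0
time_s: 26.35
eef_pos: [365.1, 96.2, 197.4]
ee_rot: [0.002, 0.768, 0.641, 0.003]
force: [0.3, 0.1, 0.5]
grip_width: 0.084
grip_force: 0.0
```

View pics/c1.png

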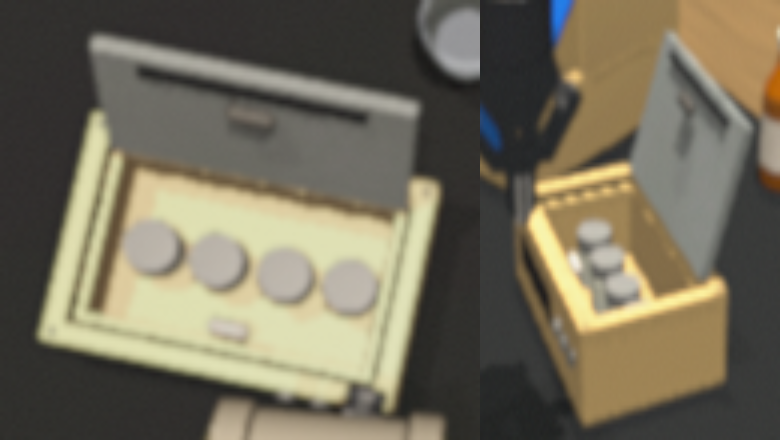

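All four jars stand in the well, with caps in a row at (153,247), (218,262), (285,275) and (350,287). The lid is open. Next I go over and behind the lid and compute the closing arc.

```bash
python3 -m handwheel '[[[0,0,35,0,0,0,-1],[0,0,35,0,0,0,-1],[52,11,0,0,0,0,-1],[52,11,0,0,0,0,-1],[52,11,0,0,0,0,-1],[52,11,0,0,0,0,-1],[52,11,0,0,0,0,-1],[52,11,0,0,0,0,-1]]]'
python3 -m handwheel '[[[0,0,0,0,0,0,-1],[0,0,0,0,0,0,-1]]]'
python3 - <<'E'
import numpy as np
c=np.array([521.2,190.2]);ex=np.array([.984,-.179])
last=None
for th in [1.95,1.85,1.7,1.55,1.4,1.25,1.1,.95,.8,.65,.5,.38,.28,.2,.12,.06,0]:
    x=69-115*np.cos(th)+15;z=86+115*np.sin(th)+8
    x-=2*np.sin(th);z-=2*np.cos(th)
    p=np.r_[c+ex*x,z];print(th,p.round(1),None if last is None else (p-last).round(1));last=p
E
```

```text
time_s: 27.45
eef_pos: [679.4, 163.0, 265.2]
ee_rot: [0.001, 0.768, 0.641, 0.001]
force: [0.4, 0.5, 1.2]
grip_width: 0.001
grip_force: 0.0
time_s: 27.7
eef_pos: [677.3, 162.7, 264.7]
ee_rot: [0.0, 0.768, 0.641, 0.0]
force: [-0.0, 0.1, 0.3]
grip_width: -0.004
grip_force: 0.0
1.95 [643.9 167.9 201.6] None
1.85 [633.2 169.8 205.1] [-10.8   2.    3.5]
1.7 [616.5 172.9 208.3] [-16.7   3.    3.2]
1.55 [599.5 175.9 208.9] [-16.9   3.1   0.6]
1.4 [582.7 179.  207. ] [-16.9   3.1  -1.9]
1.25 [566.3 182.  202.5] [-16.4   3.   -4.5]
1.1 [550.8 184.8 195.6] [-15.5   2.8  -6.9]
0.95 [536.4 187.4 186.4] [-14.3   2.6  -9.2]
0.8 [523.6 189.8 175.1] [-12.8   2.3 -11.3]
0.65 [512.6 191.8 162. ] [-11.    2.  -13.1]
0.5 [503.6 193.4 147.4] [ -9.    1.6 -14.6]
0.38 [498.  194.4 134.8] [ -5.6   1.  -12.6]
0.28 [494.6 195.  123.9] [ -3.5   0.6 -10.9]
0.2 [492.6 195.4 114.9] [-2.   0.4 -9. ]
0.12 [491.3 195.6 105.8] [-1.3  0.2 -9.1]
0.06 [490.8 195.7  98.9] [-0.5  0.1 -6.9]
0 [490.7 195.7  92. ] [-0.1  0.  -6.9]
```

```bash
python3 -m handwheel '[[[0,0,-32,0,0,0,-1],[0,0,-31,0,0,0,-1],[-12,2,0,0,0,0,-1],[-10,1.5,0,0,0,0,-1],[-11,2,0,0,0,0,-1],[-10.8,2,3.5,0,0,0,-1],[-8.4,1.5,1.6,0,0,0,-1],[-8.3,1.5,1.6,0,0,0,-1]]]'
python3 chk.py top7
```

```text
time_s: 28.7
eef_pos: [616.3, 173.3, 208.9]
ee_rot: [0.0, 0.768, 0.641, 0.0]
force: [1.3, -0.7, 0.9]
grip_width: 0.0
grip_force: 0.6
28.75 [615.6 173.6 209.1]
```

```bash
python3 -m handwheel '[[[-8.5,1.5,0.3,0,0,0,-1],[-8.5,1.5,0.3,0,0,0,-1],[-8.5,1.5,-1,0,0,0,-1],[-8.5,1.5,-1,0,0,0,-1],[-8.2,1.5,-2.2,0,0,0,-1],[-8.2,1.5,-2.3,0,0,0,-1],[-7.8,1.4,-3.4,0,0,0,-1],[-7.8,1.4,-3.5,0,0,0,-1]]]'
python3 -c "
from h import *
s=capture('side')['image'][:,:,::-1];cv2.imwrite('pics/s1.png',cv2.resize(s[60:235,180:380],None,fx=3,fy=3))"
```

```text
time_s: 29.75
eef_pos: [550.3, 185.2, 195.2]
ee_rot: [0.0, 0.768, 0.641, 0.0]
force: [1.7, -0.8, 1.6]
grip_width: -0.001
grip_force: 0.7
```

View pics/s1.png

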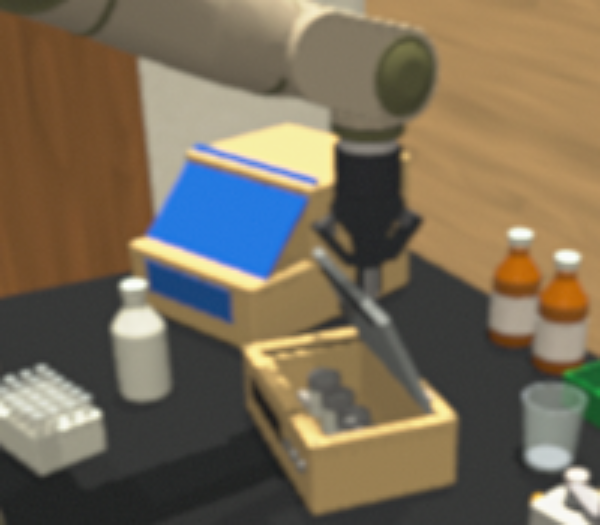

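The lid is following the fingers: it is tilted forward past upright, with the fingertips behind it at (370,280). Continuing down the arc.

```bash
python3 -m handwheel '[[[-7.2,1.3,-4.6,0,0,0,-1],[-7.1,1.3,-4.6,0,0,0,-1],[-6.4,1.2,-5.6,0,0,0,-1],[-6.4,1.1,-5.7,0,0,0,-1],[-5.5,1,-6.5,0,0,0,-1],[-5.5,1,-6.6,0,0,0,-1],[-4.5,0.8,-7.3,0,0,0,-1],[-4.5,0.8,-7.3,0,0,0,-1]]]'
python3 -m handwheel '[[[-5.6,1,-12.6,0,0,0,-1],[-3.5,0.6,-10.9,0,0,0,-1],[-2,0.4,-9,0,0,0,-1],[-1.3,0.2,-9,0,0,0,-1],[-0.5,0,-7,0,0,0,-1],[0,0,-4,0,0,0,-1],[0,0,0,0,0,0,-1]]]'
```

```text
time_s: 30.8
eef_pos: [503.4, 193.7, 146.7]
ee_rot: [-0.0, 0.768, 0.641, -0.0]
force: [0.3, -0.9, 2.2]
grip_width: -0.003
grip_force: 1.1
time_s: 31.68
eef_pos: [490.6, 195.7, 94.2]
ee_rot: [-0.0, 0.768, 0.641, -0.0]
force: [0.2, 0.9, 0.7]
grip_width: 0.001
grip_force: 0.0
```

```bash
python3 -m handwheel '[[[0,0,-2,0,0,0,-1],[0,0,-2,0,0,0,-1],[0,0,0,0,0,0,-1]]]'
python3 -m handwheel '[[[0,0,-1.5,0,0,0,-1],[0,0,0,0,0,0,-1]]]'
```

```text
time_s: 32.05
eef_pos: [490.9, 195.7, 93.9]
ee_rot: [0.001, 0.767, 0.641, 0.0]
force: [-14.3, -3.9, 34.9]
grip_width: 0.001
grip_force: 17.8
time_s: 32.3
eef_pos: [491.0, 195.7, 93.8]
ee_rot: [0.001, 0.767, 0.641, 0.0]
force: [-20.6, -5.9, 50.6]
grip_width: 0.001
grip_force: 24.9
```

```bash
python3 -m handwheel '[[[0,0,3,0,0,0,-1],[0,0,20,0,0,0,-1],[0,-30,55,0,0,0,-1],[0,-50,60,0,0,0,-1],[0,-50,30,0,0,0,-1],[0,0,0,0,0,0,-1],[0,0,0,0,0,0,-1]]]'
python3 - <<'E'
from h import *
c,p=wrist("w5");print(p[0],sense()["force"])
o=np.array([521.2,190.2]);a=R.from_euler('z',-.18).as_matrix()[:2,:2]
im=cv2.imread("pics/w5.png")
for x,y in [(-69,100),(-69,50),(-69,0),(-69,-50),(-69,-114),(-35,-114),(0,-114),(35,-114),(-85,-130),(-85,130),(85,-130)]:
    q=proj(c,np.r_[o+a@[x,y],86],p)[0];print((x,y),q.round(1))
    cv2.circle(im,tuple(int(v) for v in q.round()),1,(0,0,255),-1)
cv2.imwrite("pics/w5m.png",cv2.resize(im[0:330,60:600],(800,489),interpolation=cv2.INTER_NEAREST))
E
```

```text
time_s: 33.17
eef_pos: [490.5, 76.1, 244.3]
ee_rot: [-0.001, 0.768, 0.641, -0.0]
force: [1.4, 0.1, -0.8]
grip_width: -0.003
grip_force: 0.0
[490.52069892  76.10860722 244.28685559] [-0.1964772  -0.65970528 -0.1111989 ]
(-69, 100) [256.4 -57. ]
(-69, 50) [260.    9.7]
(-69, 0) [263.1  69.5]
(-69, -50) [266.  123.5]
(-69, -114) [269.3 185.3]
(-35, -114) [300.9 185.4]
(0, -114) [333.5 185.4]
(35, -114) [366.1 185.5]
(-85, -130) [255.4 199.6]
(-85, 130) [ 234.9 -100.8]
(85, -130) [411.4 199.9]
```

View pics/w5m.png

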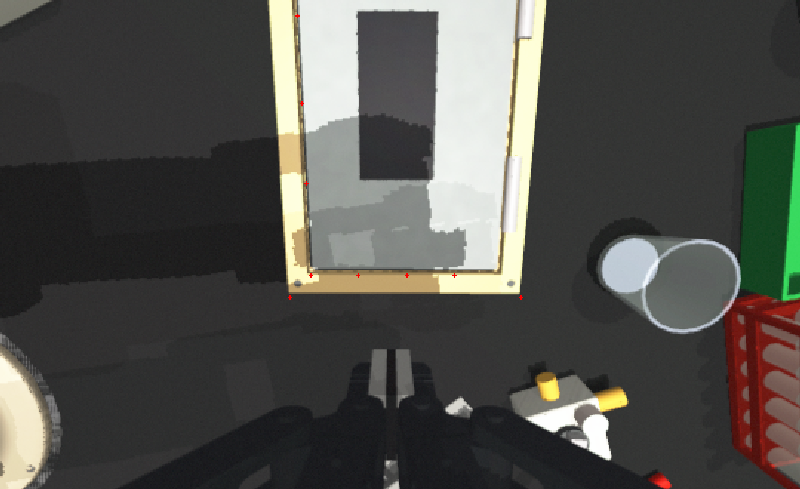

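The lid is flush and shut. The predicted front seam points lie on the seam. The right edge is off by about 2 px (2 mm), which I'll settle later with the probe tip in view. Next, the lever.

```bash
python3 -m handwheel '[[[14,-47,0,0,0,0,-1],[14,-47,0,0,0,0,-1],[14,-47,0,0,0,0,-1],[14,-47,0,0,0,0,-1],[14,-48,0,0,0,0,-1],[0,0,-50,0,0,0,-1],[0,0,-55,0,0,0,-1],[0,0,-54,0,0,0,-1]]]'
python3 -m handwheel '[[[8,-2,0,0,0,0,-1],[8,-2,0,0,0,0,-1],[8,-1,0,0,0,0,-1],[6,0,0,0,0,0,-1],[6,0,0,0,0,0,-1],[6,0.5,0,0,0,0,-1],[6,1,0,0,0,0,-1],[6,2,0,0,0,0,-1]]]'
python3 -m handwheel '[[[6,3,0,0,0,0,-1],[6,3,0,0,0,0,-1],[6,3,0,0,0,0,-1],[4,2,0,0,0,0,-1],[0,0,0,0,0,0,-1]]]'
```

```text
time_s: 34.22
eef_pos: [560.5, -158.6, 83.3]
ee_rot: [-0.001, 0.767, 0.642, -0.0]
force: [1.3, -1.1, -0.9]
grip_width: 0.0
grip_force: 0.0
time_s: 35.22
eef_pos: [615.0, -161.6, 86.0]
ee_rot: [-0.0, 0.768, 0.641, -0.0]
force: [-1.9, -1.2, -0.3]
grip_width: -0.0
grip_force: 1.2
time_s: 35.85
eef_pos: [636.9, -150.3, 86.0]
ee_rot: [-0.0, 0.767, 0.641, 0.0]
force: [-3.4, -0.8, -0.5]
grip_width: -0.002
grip_force: 1.6
```

```bash
python3 -m handwheel '[[[2,1.5,0,0,0,0,-1],[0,0,0,0,0,0,-1]]]'
python3 -m handwheel '[[[2,1.5,0,0,0,0,-1],[0,0,0,0,0,0,-1]]]'
python3 -m handwheel '[[[2,1.5,0,0,0,0,-1],[0,0,0,0,0,0,-1]]]'
python3 -c "
from h import *
c,p=wrist('w6');im=cv2.imread('pics/w6.png');t=capture('top')['image'][:,:,::-1]
cv2.imwrite('pics/lv.png',np.hstack([cv2.resize(im,(480,300)),cv2.resize(t[140:215,320:400],(320,300))]))"
```

```text
time_s: 36.1
eef_pos: [637.6, -149.6, 85.9]
ee_rot: [-0.001, 0.768, 0.641, -0.001]
force: [-10.5, -2.5, 1.3]
grip_width: -0.002
grip_force: 4.7
time_s: 36.35
eef_pos: [638.2, -149.2, 85.9]
ee_rot: [-0.002, 0.768, 0.641, -0.003]
force: [-18.9, -7.8, 4.8]
grip_width: 0.001
grip_force: 8.8
time_s: 36.6
eef_pos: [638.9, -148.9, 85.8]
ee_rot: [-0.002, 0.768, 0.64, -0.005]
force: [-28.6, -12.9, 8.7]
grip_width: -0.003
grip_force: 12.9
```

View pics/lv.png

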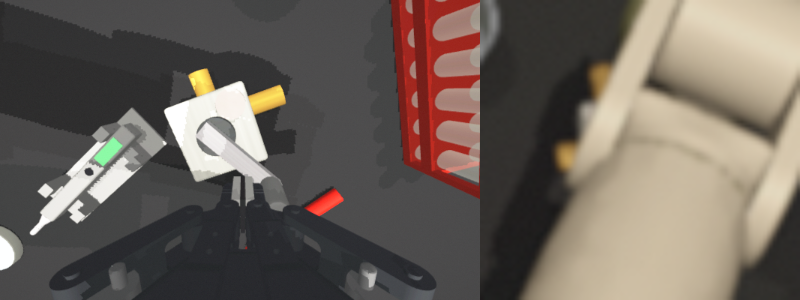

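The lever is against its stop: the force climbs stiffly to 31 N. Backing off now so it springs back, then turning over the probe.

```bash
python3 -m handwheel '[[[-6,-4,0,0,0,0,-1],[-10,-5,0,0,0,0,-1],[-10,-3,0,0,0,0,-1],[-12,-2,0,0,0,0,-1],[-15,0,0,0,0,0,-1],[-25,0,0,0,0,0,-1],[-10,0,30,0,0,0,-1],[-10,0,45,0,0,10,0]]]'
python3 -m handwheel '[[[-9,2,0,0,0,10,1],[-9,3,0,0,0,10,1],[-9,3,0,0,0,10,1],[-9,3,0,0,0,10,1],[-9,3,0,0,0,10,1],[-9,3,0,0,0,10,1],[-9,3,0,0,0,10,1],[0,0,0,0,0,10,1]]]'
python3 -m handwheel '[[[0,0,0,0,0,10,1],[0,0,0,0,0,10,1],[0,0,0,0,0,10,1],[0,0,0,0,0,10,1],[0,0,0,0,0,0,1]]]'
python3 - <<'E'
from h import *
print(sense()["joints"].round(2))
c,p=wrist("w7");print(p)
for P in [(480.5,-135.2,26),(393.8,-185,26),(607,-169,106)]:print(proj(c,P,p).round(1))
E
```

```text
time_s: 37.7
eef_pos: [544.1, -160.2, 161.6]
ee_rot: [-0.0, 0.708, 0.707, 0.0]
force: [-0.5, -1.0, 0.6]
grip_width: 0.197
grip_force: 0.0
time_s: 38.7
eef_pos: [481.7, -140.3, 161.7]
ee_rot: [0.001, 0.087, 0.996, -0.0]
force: [0.4, -0.1, -0.5]
grip_width: 0.999
grip_force: 0.0
time_s: 39.33
eef_pos: [482.0, -140.4, 161.5]
ee_rot: [0.001, -0.256, 0.967, -0.001]
force: [-0.3, -0.1, -0.2]
grip_width: 1.002
grip_force: 0.0
[-0.52  0.34  1.68  0.    1.12 -2.61]
(array([ 482.00577555, -140.36539008,  161.52095605]), array([[-8.69229227e-01, -4.94406007e-01,  1.80320275e-03],
       [-4.94408053e-01,  8.69229438e-01, -9.28161663e-04],
       [-1.10850821e-03, -1.69830320e-03, -9.99997943e-01]]))
[[327.9 195.9]]
[[328.1  88.7]]
[[216.  331.4]]
```

View pics/w7.png

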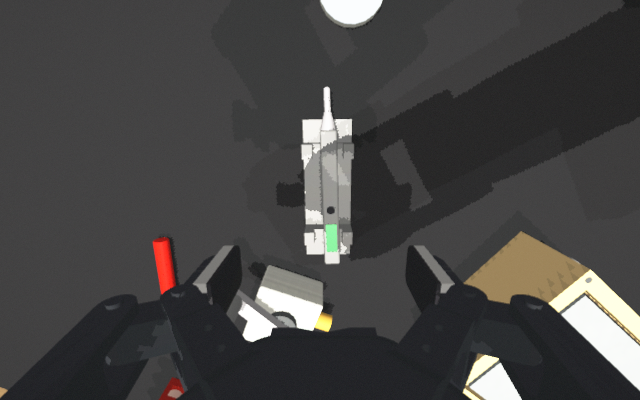

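The probe tip is at (327,88), predicted (328,89). The probe lies straight in its rest and the lever is back. Gripping at the origin.

```bash
python3 -m handwheel '[[[-1,5,-50,0,0,0,1],[0,0,-50,0,0,0,0.6],[0,0,-30,0,0,0,0.2],[0,0,-13.5,0,0,0,0],[0,0,0,0,0,0,0],[0,0,0,0,0,0,-1],[0,0,0,0,0,0,-1],[0,0,0,0,0,0,-1]]]' 100
python3 -m handwheel '[[[0,0,0,0,0,0,-1],[0,0,0,0,0,0,-1],[0,0,0,0,0,0,-1]]]'
```

```text
time_s: 40.38
eef_pos: [481.7, -135.6, 19.2]
ee_rot: [0.001, -0.256, 0.967, -0.001]
force: [-0.5, 0.8, 5.6]
grip_width: 0.164
grip_force: 98.1
time_s: 40.75
eef_pos: [481.6, -135.6, 19.1]
ee_rot: [0.001, -0.256, 0.967, -0.001]
force: [-0.3, 0.1, 6.2]
grip_width: 0.162
grip_force: 98.1
```

```bash
python3 -m handwheel '[[[0,0,20,0,0,0,-1],[0,0,50,0,0,0,-1],[0,0,60,0,0,0,-1],[0,0,50,0,0,0,-1],[9,40,0,0,0,-8,-1],[9,50,0,0,0,-8,-1],[9,55,0,0,0,-8,-1],[9,55,0,0,0,-8,-1]]]'
python3 -m handwheel '[[[9,55,0,0,0,-8,-1],[9,55,0,-1.3,-6.9,0,-1],[9,55,0,-1.3,-6.9,0,-1],[10,50,0,-1.3,-6.9,0,-1],[2,6,0,-1.2,-6.9,0,-1],[0,0,0,-1.2,-6.8,0,-1],[0,0,0,0,0,0,-1],[0,0,0,0,0,0,-1]]]'
python3 - <<'E'
from h import *
print(sense()["joints"].round(2),sense()["force"])
c,p=wrist("w8");print(p)
# predicted tip / origin / 62 in image for nominal grasp
for q in [(100.8,0,-6.9),(62,0,-6.9)]:print(proj(c,p[0]+p[1]@np.array(q),p))
E
```

```text
time_s: 41.75
eef_pos: [516.9, 66.6, 198.6]
ee_rot: [0.001, 0.022, 1.0, -0.0]
force: [0.5, -1.1, -0.0]
grip_width: 0.164
grip_force: 97.5
time_s: 42.75
eef_pos: [556.3, 285.6, 198.6]
ee_rot: [0.299, 0.086, 0.95, -0.027]
force: [-0.2, 0.9, -1.1]
grip_width: 0.161
grip_force: 97.5
[ 0.42  0.39  1.63 -0.54  0.67 -0.62] [-0.19826421  0.92798142 -1.08608578]
(array([556.33731415, 285.62991192, 198.58527041]), array([[-8.06414001e-01,  1.80180253e-01,  5.63233110e-01],
       [ 1.47627837e-01,  9.83633597e-01, -1.03300382e-01],
       [-5.72627699e-01, -1.53989021e-04, -8.19815525e-01]]))
[[322.90499499  46.79652201]]
[[322.84218232 143.1213023 ]]
```

View pics/w8.png

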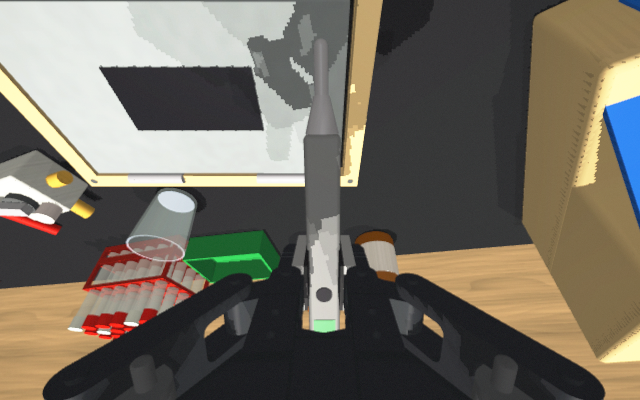

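The probe is held straight, tilted 35° nose-down. Tip at (320,40), predicted (323,47). Lowering to hover over the seam start.

```bash
python3 -m handwheel '[[[0,0,-20,0,0,0,-1],[0,0,-20,0,0,0,-1],[0,0,-11,0,0,0,-1],[0,0,0,0,0,0,-1],[0,0,0,0,0,0,-1]]]'
python3 - <<'E'
from h import *
c,p=wrist("w9");print(p[0],proj(c,p[0]+p[1]@np.array((100.8,0,-6.9)),p))
o=np.array([521.2,190.2]);a=R.from_euler('z',-.18).as_matrix()[:2,:2]
for l in [(-69,100),(-69,114),(-69,50),(-85,130)]:print(l,proj(c,np.r_[o+a@l,86],p))
im=cv2.imread("pics/w9.png");cv2.imwrite("pics/w9c.png",cv2.resize(im[0:120,220:420],None,fx=4,fy=4,interpolation=cv2.INTER_NEAREST))
E
```

```text
time_s: 43.42
eef_pos: [556.3, 285.9, 147.6]
ee_rot: [0.3, 0.086, 0.95, -0.027]
force: [0.3, -0.1, -0.1]
grip_width: 0.16
grip_force: 97.5
[556.31181427 285.92287425 147.60352587] [[322.90269032  46.80228243]]
(-69, 100) [[321.79227293  37.76172233]]
(-69, 114) [[354.2036841   37.79348185]]
(-69, 50) [[206.01387443  37.6482726 ]]
(-85, 130) [[399.12320797  -7.05277373]]
```

View pics/w9c.png

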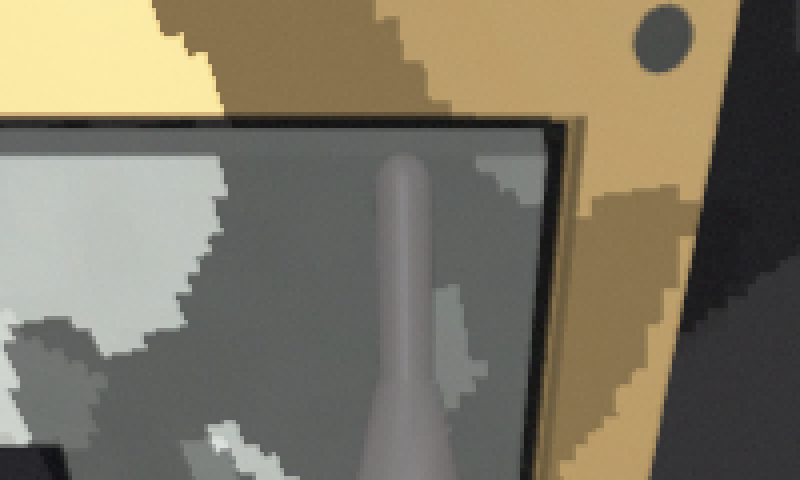

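In the crop (scale 4, origin (220,0)), the tip end is at (404,152) and the front seam is at rows 116–128. The left seam corner is at about x=553. The tip's forward position matches the model, and sideways the tip sits about 2.8 mm to the right of where the model puts it. Shifting left, then touching down in small steps.

```bash
python3 -m handwheel '[[[0.8,4.2,-2,0,0,0,-1],[0,0,-2,0,0,0,-1],[0,0,-1,0,0,0,-1],[0,0,0,0,0,0,-1]]]'
python3 -m handwheel '[[[0,0,-1,0,0,0,-1],[0,0,0,0,0,0,-1]]]' | egrep 'eef|force'
python3 -m handwheel '[[[0,0,-1,0,0,0,-1],[0,0,0,0,0,0,-1]]]'| egrep 'eef|force'
python3 -m handwheel '[[[0,0,-0.7,0,0,0,-1],[0,0,0,0,0,0,-1]]]'| egrep 'eef|force'
```

```text
time_s: 43.98
eef_pos: [556.5, 290.0, 141.5]
ee_rot: [0.299, 0.086, 0.95, -0.028]
force: [0.2, -0.3, -0.9]
grip_width: 0.162
grip_force: 97.5
eef_pos: [556.6, 290.0, 140.6]
force: [-0.2, -0.6, -0.6]
grip_force: 97.5
eef_pos: [556.5, 290.1, 139.5]
force: [0.2, -0.4, -0.8]
grip_force: 97.5
eef_pos: [556.6, 290.1, 139.0]
force: [0.5, -0.2, -0.1]
grip_force: 97.6
```

```bash
python3 -m handwheel '[[[0,0,-0.5,0,0,0,-1],[0,0,0,0,0,0,-1]]]' | egrep 'eef|force'
python3 -m handwheel '[[[0,0,-0.5,0,0,0,-1],[0,0,0,0,0,0,-1]]]'| egrep 'eef|force'
python3 - <<'E'
from h import *
c,p=wrist("w10");s=sense();print(p[0],s["force"],s["wrist_torque"])
im=cv2.imread("pics/w10.png");cv2.imwrite("pics/w10c.png",cv2.resize(im[0:120,220:420],None,fx=4,fy=4,interpolation=cv2.INTER_NEAREST))
E
```

```text
eef_pos: [556.6, 290.1, 138.5]
force: [0.0, -0.4, 0.7]
grip_force: 97.7
eef_pos: [556.7, 290.1, 138.1]
force: [-0.2, 0.3, 1.9]
grip_force: 97.8
[556.66412233 290.10996958 138.07448797] [0.02391923 1.157754   2.65220097] [ 0.06408487  0.3146386  -0.04158934]
```

View pics/w10c.png

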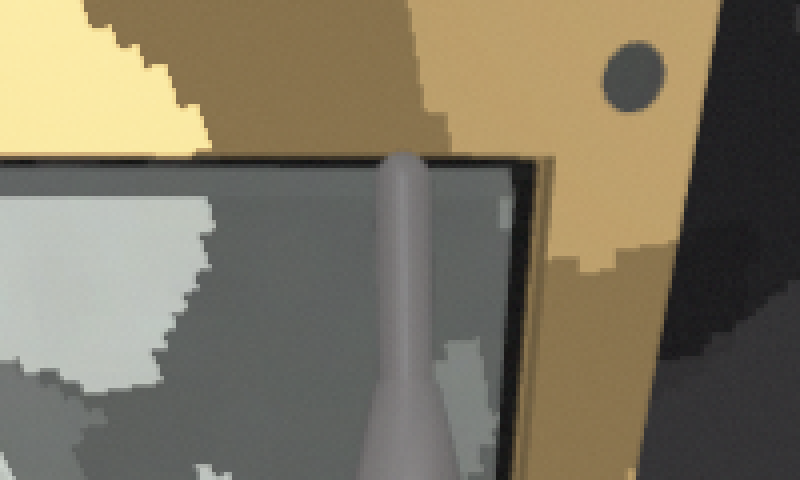

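The tip end sits on the front seam at (403,152), with the seam at rows 156–166, about 101 mm left of the middle. It's touching at about 3 N, so I'm starting the trace. From here I'll check the seam numerically.

```bash
cat > seam.py <<'E'
from h import *
c,p=wrist();g=cv2.cvtColor(c["image"],cv2.COLOR_RGB2GRAY).astype(float)
cv2.imwrite("pics/last.png",c["image"][:,:,::-1])
def dark(v,lo):
    i=int(v.argmin());return i+lo,int(v.min())
for n,(a,b) in {"L":(290,304),"R":(336,346)}.items(): print("row",n,dark(g[22:60,a:b].mean(1),22))
print("col",dark(g[55:70,240:300].mean(0),240),"tipcol/row",np.abs(np.diff(g[60,305:340])).argsort()[-2:]+305)
s=sense();print(p[0].round(1),s["force"].round(1),s["time_s"],s["grip_width"].round(3))
E
python3 seam.py
python3 -m handwheel '[[[-0.45,-2.46,-0.3,0,0,0,-1],[-0.45,-2.46,0,0,0,0,-1],[-0.45,-2.46,0,0,0,0,-1],[-0.45,-2.46,0,0,0,0,-1],[-0.45,-2.46,0,0,0,0,-1],[-0.45,-2.46,0,0,0,0,-1],[-0.45,-2.46,0,0,0,0,-1],[-0.45,-2.46,0,0,0,0,-1]]]' | egrep 'eef|force'
python3 -m handwheel '[[[-0.45,-2.46,0,0,0,0,-1],[-0.45,-2.46,0,0,0,0,-1],[-0.45,-2.46,0,0,0,0,-1],[-0.45,-2.46,0,0,0,0,-1],[-0.45,-2.46,0,0,0,0,-1],[-0.45,-2.46,0,0,0,0,-1],[-0.45,-2.46,0,0,0,0,-1],[-0.45,-2.46,0,0,0,0,-1]]]' | egrep 'eef|force'
python3 seam.py
```

```text
row L (40, 23)
row R (40, 24)
col (274, 95) tipcol/row [321 327]
eef_pos: [553.0, 270.2, 137.7]
force: [-0.0, 2.5, 2.0]
grip_force: 97.9
eef_pos: [549.4, 250.5, 137.6]
force: [0.1, 3.9, 1.8]
grip_force: 97.9
row L (41, 18)
row R (41, 18)
col (286, 79) tipcol/row [322 328]Traceback (most recent call last):
  File "seam.py", line 8, in <module>
    s=sense();print(p[0].round(1),s["force"].round(1),s["time_s"],s["grip_width"].round(3))
                                                                  ^^^^^^^^^^^^^^^^^^^^^
AttributeError: 'float' object has no attribute 'round'
Traceback (most recent call last):
  File "seam.py", line 8, in <module>
    s=sense();print(p[0].round(1),s["force"].round(1),s["time_s"],s["grip_width"].round(3))
                                                                  ^^^^^^^^^^^^^^^^^^^^^
AttributeError: 'float' object has no attribute 'round'
```

```bash
sed -i 's/,s\["grip_width"\].round(3)/,s["grip_width"]/' seam.py
python3 -m handwheel '[[[-0.42,-2.46,-0.2,0,0,0,-1],[-0.42,-2.46,0,0,0,0,-1],[-0.42,-2.46,0,0,0,0,-1],[-0.42,-2.46,0,0,0,0,-1],[-0.42,-2.46,0,0,0,0,-1],[-0.42,-2.46,0,0,0,0,-1],[-0.42,-2.46,0,0,0,0,-1],[-0.42,-2.46,0,0,0,0,-1]]]' | egrep 'eef|force'
python3 -m handwheel '[[[-0.42,-2.46,0,0,0,0,-1],[-0.42,-2.46,0,0,0,0,-1],[-0.42,-2.46,0,0,0,0,-1],[-0.42,-2.46,0,0,0,0,-1],[-0.42,-2.46,0,0,0,0,-1],[-0.42,-2.46,0,0,0,0,-1],[-0.42,-2.46,0,0,0,0,-1],[-0.42,-2.46,0,0,0,0,-1]]]' | egrep 'eef|force'
python3 seam.py
```

```text
eef_pos: [546.0, 230.8, 137.4]
force: [-0.6, 3.7, 3.2]
grip_force: 98.0
eef_pos: [542.6, 211.2, 137.4]
force: [-2.1, 2.8, 2.4]
grip_force: 98.1
row L (40, 18)
row R (40, 18)
col (287, 77) tipcol/row [322 328]
[542.6 211.2 137.4] [-2.2  1.3  3. ] 49.425 0.16324796090875512
```

```bash
python3 -m handwheel '[[[-0.45,-2.46,0,0,0,0,-1],[-0.45,-2.46,0,0,0,0,-1],[-0.45,-2.46,0,0,0,0,-1],[-0.45,-2.46,0,0,0,0,-1],[-0.45,-2.46,0,0,0,0,-1],[-0.45,-2.46,0,0,0,0,-1],[-0.45,-2.46,0,0,0,0,-1],[-0.45,-2.46,0,0,0,0,-1]]]' | egrep 'eef|force'
python3 -m handwheel '[[[-0.45,-2.46,0,0,0,0,-1],[-0.45,-2.46,0,0,0,0,-1],[-0.45,-2.46,0,0,0,0,-1],[-0.45,-2.46,0,0,0,0,-1],[-0.45,-2.46,0,0,0,0,-1],[-0.45,-2.46,0,0,0,0,-1],[-0.45,-2.46,0,0,0,0,-1],[-0.45,-2.46,0,0,0,0,-1]]]' | egrep 'eef|force'
python3 seam.py
```

```text
eef_pos: [539.0, 191.5, 137.4]
force: [-1.7, 3.7, 3.8]
grip_force: 98.1
eef_pos: [535.4, 171.8, 137.4]
force: [-1.0, 4.3, 3.9]
grip_force: 98.1
row L (40, 18)
row R (40, 16)
col (280, 77) tipcol/row [322 328]
[535.4 171.8 137.4] [-1.4  0.1  2.7] 51.475 0.1682596729246775
```

```bash
python3 -m handwheel '[[[-0.45,-2.46,0,0,0,0,-1],[-0.45,-2.46,0,0,0,0,-1],[-0.45,-2.46,0,0,0,0,-1],[-0.45,-2.46,0,0,0,0,-1],[-0.45,-2.46,0,0,0,0,-1],[-0.45,-2.46,0,0,0,0,-1],[-0.45,-2.46,0,0,0,0,-1],[-0.45,-2.46,0,0,0,0,-1]]]' | egrep 'eef|force'
python3 -m handwheel '[[[-0.45,-2.46,0,0,0,0,-1],[-0.45,-2.46,0,0,0,0,-1],[-0.45,-2.46,0,0,0,0,-1],[-0.45,-2.46,0,0,0,0,-1],[-0.45,-2.46,0,0,0,0,-1],[-0.45,-2.46,0,0,0,0,-1],[-0.45,-2.46,0,0,0,0,-1],[-0.45,-2.46,0,0,0,0,-1]]]' | egrep 'eef|force'
python3 seam.py
```

```text
eef_pos: [531.8, 152.1, 137.4]
force: [-1.2, 3.4, 2.5]
grip_force: 98.1
eef_pos: [528.2, 132.4, 137.4]
force: [-1.4, 3.7, 3.2]
grip_force: 98.1
row L (39, 19)
row R (40, 19)
col (273, 77) tipcol/row [328 315]
[528.2 132.4 137.4] [-0.7  0.9  2.9] 53.525 0.16222983613129863
```

```bash
python3 -m handwheel '[[[-0.46,-2.46,0,0,0,0,-1],[-0.46,-2.46,0,0,0,0,-1],[-0.46,-2.46,0,0,0,0,-1],[-0.46,-2.46,0,0,0,0,-1],[-0.46,-2.46,0,0,0,0,-1],[-0.46,-2.46,0,0,0,0,-1],[-0.46,-2.46,0,0,0,0,-1],[-0.46,-2.46,0,0,0,0,-1]]]' | egrep 'eef|force'
python3 -m handwheel '[[[-0.46,-2.46,0,0,0,0,-1],[-0.46,-2.46,0,0,0,0,-1],[-0.46,-2.46,0,0,0,0,-1],[-0.46,-2.46,0,0,0,0,-1],[-0.46,-2.46,0,0,0,0,-1],[-0.46,-2.46,0,0,0,0,-1],[-0.46,-2.46,0,0,0,0,-1],[-0.46,-2.46,0,0,0,0,-1]]]' | egrep 'eef|force'
python3 seam.py
python3 - <<'E'
from h import *
g=cv2.imread("pics/last.png",0).astype(float)
for r in (44,60,80):print(r,g[r:r+4,262:345].mean(0).round().astype(int))
E
```

```text
eef_pos: [524.5, 112.8, 137.4]
force: [-1.7, 3.4, 3.0]
grip_force: 98.1
eef_pos: [520.9, 93.1, 137.4]
force: [-1.9, 3.1, 3.1]
grip_force: 98.1
row L (40, 21)
row R (40, 24)
col (289, 22) tipcol/row [322 328]
[520.9  93.1 137.4] [-2.1  0.4  2.5] 55.575 0.16315913563664128
44 [226 226 226 226 226 226 226 226 225 212 133 112 112 111 112 112 112 112
 110 101  90  90  98 105  54  22  22  22  21  46  84  92  93  92  92  93
  93  93  93  93  93  94  93  94  93  93  93  92  92  93  93  94  94  97
 103 106 108 112 119 126 128 120 114 112 110 105 101  94  94  94  95  94
  94  94  94  94  94  95  94  94  94  94  94]
60 [225 225 226 225 225 225 225 225 225 219 158 112 112 113 113 113 113 112
 113 112 110  96  90  92 102  94  22  21  22  31  60  89  90  89  88  88
  87  89  89  88  89  88  88  89  88  88  87  88  88  88  88  88  90  94
 102 105 108 112 118 125 129 120 116 112 110 107 101  91  90  89  90  90
  90  90  90  90  90  90  90  90  90  90  90]
80 [153 153 147 112 112 113 113 112 113 112 113 112 112 112 114 112 112 113
 113 113 113 113 111 100  90  92 100  89  21  22  22  37  72  89  90  91
  91  90  90  92  92  92  91  91  90  91  91  91  91  90  90  90  89  88
 101 106 108 112 118 124 127 120 116 112 112 108 101  91  89  88  89  88
  89  89  89  90  90  90  90  90  90  90  89]
```

```bash
python3 -m handwheel '[[[-0.46,-2.46,0,0,0,0,-1],[-0.46,-2.46,0,0,0,0,-1],[-0.46,-2.46,0,0,0,0,-1],[-0.46,-2.46,-0.1,0,0,0,-1],[-0.46,-2.46,-0.2,0,0,0,-1],[-0.46,-2.46,-0.2,0,0,0,-1]]]' | egrep 'eef|force'
python3 - <<'E'
from h import *
c,p=wrist();cv2.imwrite("pics/last.png",c["image"][:,:,::-1])
g=cv2.imread("pics/last.png",0).astype(float)
for r in (30,44,60,100):print(r,g[r:r+4,295:350].mean(0).round().astype(int))
s=sense();print(s["force"],s["eef_pos"])
E
```

```text
eef_pos: [518.1, 78.3, 136.7]
force: [-0.0, 5.4, 0.6]
grip_force: 97.7
30 [115 115 116 115 116 115 115 116 115 115 115 116 115 115 116 115 115 116
 116 116 115 115 115 116 116 116 115 114 115 114 116 115 116 116 115 127
 158 157 158 157 158 157 158 157 158 158 158 158 158 158 157 157 158 158
 157]
44 [116 117 116 116 116 116 117 116 116 116 116 116 116 116 116 116 116 115
 116 116 113 105 106 109 111 116 123 129 133 124 119 115 114 111 104  96
  96  96  96  95  96  95  96  96  96  96  96  96  96  95  96  96  96  96
  96]
60 [117 116 116 116 117 117 116 116 116 116 117 116 116 116 116 116 116 116
 116 116 113 101 106 110 112 115 122 130 133 125 119 116 114 110 104  94
  91  92  92  92  91  91  92  92  92  91  92  92  91  94 100 102 102 101
 102]
100 [117 117 117 116 117 117 116 116 116 117 117 117 117 117 117 116 117 116
 112 100 108 112 115 117 119 121 124 126 127 124 122 120 120 119 115 113
 110 105 118 124 124 123 122 122 124 122 107  95  95  94  93  94  93  93
  93]
[-0.04622419  3.69348611 -0.8044648 ] [518.07109913  78.28676314 136.73295611]
```

```bash
python3 -m handwheel '[[[0,0,-0.7,0,0,0,-1],[0,0,-0.3,0,0,0,-1]]]' | egrep 'eef|force'
python3 -m handwheel '[[[2.46,-0.45,-0.1,0,0,0,-1],[2.46,-0.45,-0.1,0,0,0,-1],[2.46,-0.45,0,0,0,0,-1],[2.46,-0.45,0,0,0,0,-1]]]' | egrep 'eef|force'
python3 - <<'E'
from h import *
c,p=wrist();cv2.imwrite("pics/last.png",c["image"][:,:,::-1])
g=cv2.imread("pics/last.png",0).astype(float)
for r in (12,20,30,44,60):print(r,g[r:r+3,300:345].mean(0).round().astype(int))
print(g[5:60,322].astype(int))
s=sense();print(s["force"],s["eef_pos"])
E
```

```text
eef_pos: [518.4, 78.6, 136.2]
force: [0.9, 2.7, 2.9]
grip_force: 98.0
eef_pos: [526.0, 76.7, 133.9]
force: [-8.3, 2.5, 2.0]
grip_force: 98.8
12 [121 122 122 122 121 121 121 122 121 121 121 121 121 121 121 122 122 122
 121 121 122 122 122 121 122 121 132 165 165 165 166 165 165 166 166 165
 166 166 165 166 165 165 166 165 164]
20 [122 122 123 122 122 121 122 121 122 122 121 122 122 122 121 121 122 119
 112 121 119 106 104 105 104  95  37  37  39  40  40  41  41  41  44  47
  47  47  47  48  47  48  48  47  47]
30 [122 122 122 122 122 122 123 123 122 122 122 122 122 121 122 122 122 119
 115 122 110  44  26  26  25  24  23  35  68 103 113 112 111 111 112 111
 112 112 112 112 111 111 111 111 111]
44 [122 123 123 122 123 122 122 122 123 122 122 123 123 122 123 118 106 111
 115 117 122 128 134 137 131 124 121 120 116 109 103  97  96  95  96  96
 102 121 120 119 109 114 128 128 129]
60 [123 124 123 122 123 122 123 122 122 123 123 122 124 123 123 119 107 112
 115 117 123 128 133 137 130 123 122 119 117 110 105  97  97  98  97  97
  97  98  98  98  98  98  98  97  97]
[165 166 135 121 121 120 121 122 122 121 121 122 123 122 121 120 122  71
  26  27  27  25  24  21  21  24  26  27 102 121 124 125 129 131 134 134
 134 133 134 135 133 134 135 134 134 133 134 134 133 132 133 135 134 134
 134]
[-4.76883427  1.25105944  2.7604271 ] [526.60417155  76.61000505 134.27013149]
```

```bash
python3 -m handwheel '[[[2.46,-0.45,0.3,0,0,0,-1],[2.46,-0.45,0.3,0,0,0,-1],[2.46,-0.45,0,0,0,0,-1]]]' | egrep 'eef|ee_rot|force'
cat > tip.py <<'E'
from h import *
c,p=wrist();cv2.imwrite("pics/last.png",c["image"][:,:,::-1])
g=cv2.imread("pics/last.png",0).astype(float)
for r in (8,20,26,50):print(r,g[r:r+3,304:340].mean(0).round().astype(int))
print(g[0:50,322].astype(int))
s=sense();print(s["force"].round(1),s["eef_pos"].round(1),p[1][2].round(4),s["grip_width"],s["time_s"])
E
python3 tip.py
```

```text
eef_pos: [534.9, 75.3, 135.8]
ee_rot: [0.298, 0.085, 0.95, -0.028]
force: [-3.5, 0.8, 2.4]
grip_force: 98.3
8 [122 122 122 122 123 122 122 122 122 122 122 122 121 112 118 113  67  24
  26  25  24  22  25  53 106 130 130 131 129 129 129 128 129 129 128 128]
20 [123 122 123 122 122 122 122 123 122 123 121 124 122 117 118 118  86  20
  24  24  24  25  24  62 120 130 130 131 129 129 130 129 129 129 129 128]
26 [122 123 123 122 123 122 122 123 122 124 122 123 122 117 116 118  87  25
  23  25  23  24  23  62 121 131 130 131 130 130 130 130 129 130 129 129]
50 [123 124 124 123 123 123 124 124 123 124 120 107 110 114 117 120 125 132
 137 135 127 123 122 118 114 107  96  98  98  99  99  99  98  99  99 100]
[ 24  22  21  25  27  23  25  25  25  24  28  25  22  27  27  25  24  28
  24  25  27  21  24  26  26  21  23  21  25  26  25  25  24  41 105 122
 125 128 129 135 137 138 138 136 138 137 138 138 138 136]
[-0.3 -0.9  1.5] [535.6  75.2 136.2] [-0.5716 -0.0018 -0.8205] 0.16623144529245346 57.6
```

The tip is aligned with the right seam: its column is 322, and the seam columns 317–327 are centred on 322. Contact is about 2 N. Continuing.

```bash
python3 -m handwheel '[[[2.46,-0.45,-0.3,0,0,0,-1],[2.46,-0.45,0,0,0,0,-1],[2.46,-0.45,0,0,0,0,-1],[2.46,-0.45,0,0,0,0,-1],[2.46,-0.45,0,0,0,0,-1],[2.46,-0.45,0,0,0,0,-1],[2.46,-0.45,0,0,0,0,-1],[2.46,-0.45,0,0,0,0,-1]]]' | egrep 'eef|ee_rot|force'
python3 tip.py
```

```text
eef_pos: [555.2, 71.7, 136.0]
ee_rot: [0.299, 0.086, 0.95, -0.027]
force: [-3.6, 1.6, 1.1]
grip_force: 98.3
8 [122 122 121 122 121 122 122 122 121 122 123 122 118 112 122 109  25  25
  25  26  24  22  37  85 130 129 129 130 130 130 130 130 130 128 129 130]
20 [122 123 123 123 122 122 122 123 123 122 123 123 119 111 123 109  24  26
  22  25  25  23  47  98 132 132 131 132 131 132 132 131 131 131 130 132]
26 [123 123 123 122 123 123 122 123 122 122 123 123 119 113 124 108  24  24
  24  24  24  25  47 102 131 132 132 131 131 131 131 131 131 130 131 131]
50 [124 123 123 123 124 124 123 123 123 123 120 107 113 116 118 123 130 136
 140 132 125 123 121 117 112 103  98  98  99  98  97  98  98  98  98  98]
[ 32  25  26  24  26  25  25  24  25  26  23  24  26  26  25  26  25  23
  27  22  21  21  24  28  23  25  23  25  25  24  20  27  25  37 105 121
 124 127 129 133 137 142 140 139 140 141 138 139 140 139]
[ 0.7 -0.6  1.8] [555.7  71.6 136.3] [-0.5732 -0.001  -0.8194] 0.16790747648500154 58.65
```

```bash
python3 -m handwheel '[[[2.46,-0.47,-0.3,0,0,0,-1],[2.46,-0.47,0,0,0,0,-1],[2.46,-0.47,0,0,0,0,-1],[2.46,-0.47,0,0,0,0,-1],[2.46,-0.47,0,0,0,0,-1],[2.46,-0.47,0,0,0,0,-1],[2.46,-0.47,0,0,0,0,-1],[2.46,-0.47,0,0,0,0,-1]]]' | egrep 'eef|ee_rot|force'
python3 tip.py
python3 -m handwheel '[[[2.46,-0.46,0,0,0,0,-1],[2.46,-0.46,0,0,0,0,-1],[2.46,-0.46,0,0,0,0,-1],[2.46,-0.46,0,0,0,0,-1],[2.46,-0.46,0,0,0,0,-1],[2.46,-0.46,0,0,0,0,-1],[2.46,-0.46,0,0,0,0,-1],[2.46,-0.46,0,0,0,0,-1]]]' | egrep 'eef|ee_rot|force'
python3 tip.py
```

```text
eef_pos: [574.9, 68.0, 135.7]
ee_rot: [0.299, 0.086, 0.95, -0.027]
force: [-3.9, 1.9, 2.8]
grip_force: 98.4
8 [125 125 125 125 124 126 125 125 125 126 125 124 123 115 125 114  46  25
  26  24  24  25  29  74 135 135 135 135 134 135 135 135 135 134 135 134]
20 [126 127 125 126 126 127 126 126 126 126 126 126 123 115 126 114  46  26
  26  26  25  27  33  80 134 136 136 136 137 136 136 137 136 137 136 137]
26 [125 126 127 126 125 126 127 126 125 127 126 126 124 116 126 113  47  26
  26  26  25  25  40  88 136 136 136 137 137 136 136 137 137 137 137 136]
50 [127 126 127 127 127 127 127 127 127 127 124 110 114 119 121 126 131 140
 143 136 130 127 125 120 115 108 101 103 102 103 103 103 103 103 102 103]
[ 33  34  33  30  31  33  31  32  27  27  25  26  24  25  23  27  25  30
  25  26  28  26  25  23  27  26  26  26  26  26  22  25  27  43 108 128
 129 131 134 136 142 144 145 144 146 144 146 145 144 144]
[-0.2  0.5  1.7] [575.4  67.9 136. ] [-5.732e-01 -8.000e-04 -8.194e-01] 0.16646429430212656 59.7
eef_pos: [594.6, 64.3, 135.7]
ee_rot: [0.299, 0.086, 0.95, -0.027]
force: [-2.9, 2.3, 2.2]
g
[... 207 characters left out ...]
4 124 124 122 116 122 115  68  26
  27  22  27  25  30  74 134 134 133 134 134 135 135 134 134 135 136 134]
26 [125 124 125 125 123 124 124 125 125 124 124 124 123 118 120 116  68  26
  27  26  25  27  28  58 100 106 128 133 135 134 135 134 135 133 135 136]
50 [126 126 125 125 125 126 125 125 125 125 122 112 113 116 120 125 130 137
 142 136 129 126 123 120 117 107 100 101 100 100 100  99 101 100 100  99]
[ 32  31  25  26  31  30  33  33  31  33  32  29  33  31  28  25  23  26
  26  21  28  26  26  29  25  27  27  28  26  25  26  26  27  42 107 123
 128 131 132 136 141 142 144 142 141 143 141 142 143 141]
[-0.4  1.2  2.7] [595.   64.2 136. ] [-0.5731 -0.0009 -0.8195] 0.16515262242865267 60.75
```

```bash
python3 -m handwheel '[[[2.46,-0.46,0,0,0,0,-1],[2.46,-0.46,0,0,0,0,-1],[2.46,-0.46,0,0,0,0,-1],[2.46,-0.46,0,0,0,0,-1],[2.46,-0.46,0,0,0,0,-1],[2.46,-0.46,0,0,0,0,-1],[2.46,-0.46,0,0,0,0,-1],[2.46,-0.46,0,0,0,0,-1]]]' | egrep 'eef|ee_rot|force'
python3 -m handwheel '[[[2.46,-0.46,0,0,0,0,-1],[2.46,-0.46,0,0,0,0,-1],[2.46,-0.46,0,0,0,0,-1],[0,0,0,0,0,0,-1]]]' | egrep 'eef|ee_rot|force'
python3 tip.py
```

```text
eef_pos: [614.2, 60.6, 135.7]
ee_rot: [0.299, 0.086, 0.95, -0.027]
force: [-3.4, 1.7, 0.2]
grip_force: 98.4
eef_pos: [622.3, 59.1, 136.3]
ee_rot: [0.3, 0.086, 0.95, -0.027]
force: [1.0, 1.0, 2.2]
grip_force: 98.1
8 [121 122 121 122 122 122 121 122 121 121 123 121 119 116 117 114  71  24
  23  26  25  25  25  49 103 133 132 132 133 133 132 132 132 132 133 132]
20 [123 122 122 122 122 122 122 122 122 122 122 122 123 120 116 117  88  26
  26  25  25  26  26  63 123 133 133 133 134 134 134 133 134 134 134 134]
26 [122 123 122 123 123 123 123 122 122 122 123 122 122 119 112 117  87  25
  27  25  24  24  26  61 120 135 135 134 133 129 134 135 134 134 134 135]
50 [124 123 123 123 123 123 123 124 124 123 120 106 110 115 118 121 126 133
 139 136 127 124 120 119 115 107  98 100 100 100 100 100 101 100  99  99]
[ 33  26  26  29  26  23  26  23  23  22  23  22  23  27  27  22  28  25
  25  25  24  23  30  22  27  25  26  27  27  24  20  27  28  27  82 115
 126 127 128 132 137 139 139 139 140 139 137 138 138 139]
[1.2 0.7 1.3] [622.3  59.1 136.4] [-5.750e-01 -7.000e-04 -8.182e-01] 0.15714636841030002 62.3
```

Trace done: the tip is about 105 mm behind the corner and still touching. Lifting, levelling and returning to the rest.

```bash
python3 -m handwheel '[[[0,0,10,0,0,0,-1],[0,0,30,0,0,0,-1],[-15,0,20,1.3,6.9,0,-1],[-15,-20,0,1.3,6.9,0,-1],[-15,-20,0,1.3,6.9,0,-1],[-15,-20,0,1.2,6.9,0,-1],[-15,-20,0,1.2,6.8,0,-1],[-15,-20,0,0,0,8,-1]]]' | egrep 'eef|ee_rot|force'
python3 -m handwheel '[[[-15,-20,0,0,0,8,-1],[-15,-25,0,0,0,8,-1],[-15,-25,0,0,0,8,-1],[-6,-25,0,0,0,8,-1],[0,0,0,0,0,0,-1],[0,0,0,0,0,0,-1]]]'
python3 - <<'E'
from h import *
c,p=wrist("w11");print(p)
print("tip pred",proj(c,p[0]+p[1]@np.array((100.8,0,-6.9)),p))
g=cv2.imread("pics/w11.png",0).astype(int)
for r in (30,36,42,50,100,140):print(r,g[r,300:350])
print(g[20:60,320])
cv2.imwrite("pics/w11c.png",cv2.imread("pics/w11.png"))
E
```

```text
eef_pos: [531.9, -41.8, 196.0]
ee_rot: [-0.0, 0.019, 1.0, -0.0]
force: [0.5, -0.6, -1.7]
grip_force: 97.7
time_s: 64.05
eef_pos: [480.6, -135.2, 196.0]
ee_rot: [0.0, -0.255, 0.967, -0.0]
force: [0.4, 0.0, -0.5]
grip_width: 0.165
grip_force: 97.8
(array([ 480.63254229, -135.22636213,  195.99022829]), array([[-8.69868112e-01, -4.93284024e-01,  5.82168890e-04],
       [-4.93284181e-01,  8.69868204e-01, -1.56650889e-04],
       [-4.29136826e-04, -4.23440317e-04, -9.99999818e-01]]))
tip pred [[321.66863602  43.34573769]]
30 [ 48  48  51  47  52  50  50  51  49  50  49  51  53  55  56  54  58  55
  56  56  55  54  56  54  68  87 107 120 155 188 216 236 242 242 242 242
 243 242 242 242 242 242 242 243 242 242 242 242 242 242]
36 [ 49  49  49  50  49  51  50  49  49  51  49  49  48  51  48  51  55 101
 178 197 217 220 218 213 194 164 111  54  56  55  55  54  48  43  58  74
  79  80  81  81  91  92  94  93  97 100  78  70  59  47]
42 [ 52  49  49  50  49  50  51  48  49  51  49  50  50  49  99 182 206 221
 230 239 249 252 252 243 233 222 219 200 163  80  56  54  56  56  55  54
  55  55  53  57  56  55  57  55  57  55  55  55  54  55]
50 [ 50  49  49  50  49  48  52  49  49  47  49  51  49  49  93 172 204 221
 228 238 248 252 253 245 237 228 219 200 169 101  55  55  55  57  57  56
  57  53  56  56  56  55  56  56  57  57  54  51  50  51]
100 [ 51  51  50  52  51  49  48  53  49  51  52  50  76 142 188 209 222 228
 234 237 242 245 246 242 239 237 235 231 222 207 191 159  67  51  50  48
  51  48  35  33  31  28  32  38  51  50  51  51  51  49]
140 [106 115 116 111 111 169 191 211 225 224 224 225 225 224 223 223 223 219
 203 203 202 202 203 202 202 201 200 201 202 201 200 199 199 199 200 187
 134 146 172 158 131  88  88  88  87  75  28  34  33  35]
[242 228 184 138 114  94  68  55  54  55  55  53  56  54  57 175 217 229
 235 238 244 248 249 248 248 248 248 248 248 248 248 248 248 248 248 248
 248 248 248 248]
```

Tip at (321,35), so the probe is still straight and held (within about 1° of the original grasp). Lowering into the rest.

```bash
python3 -m handwheel '[[[1,-0.4,-50,0,0,0,-1],[0,0,-50,0,0,0,-1],[0,0,-40,0,0,0,-1],[0,0,-20,0,0,0,-1],[0,0,-8,0,0,0,-1],[0,0,-4,0,0,0,-1],[0,0,0,0,0,0,-1]]]' | egrep 'eef|ee_rot|force'
python3 -m handwheel '[[[0,0,-2,0,0,0,-1],[0,0,-1.5,0,0,0,-1],[0,0,0,0,0,0,-1]]]' | egrep 'eef|ee_rot|force'
```

```text
eef_pos: [481.9, -136.1, 24.3]
ee_rot: [0.0, -0.256, 0.967, -0.001]
force: [0.5, 0.7, -0.7]
grip_force: 97.8
eef_pos: [481.6, -136.2, 20.4]
ee_rot: [0.0, -0.256, 0.967, -0.0]
force: [0.2, 0.2, 0.1]
grip_force: 97.9
```

```bash
python3 -m handwheel '[[[0,0,-0.8,0,0,0,-1],[0,0,0,0,0,0,-1],[0,0,0,0,0,0,-0.4],[0,0,0,0,0,0,-0.2],[0,0,0,0,0,0,0],[0,0,0,0,0,0,0]]]' | egrep 'eef|width|force'
python3 -m handwheel '[[[0,0,20,0,0,0,0],[0,0,50,0,0,0,0],[0,0,60,0,0,0,0],[-20,0,60,0,0,0,0],[-60,0,0,0,0,0,0],[-60,0,0,0,0,0,0],[0,0,0,0,0,0,0],[0,0,0,0,0,0,0]]]' | egrep 'eef|width|force'
python3 - <<'E'
from h import *
c=cal("top");im=capture("top")["image"];a=cv2.imread("pics/top0.png")[:,:,::-1]
cv2.imwrite("pics/topend.png",im[:,:,::-1])
for n,(x0,y0,x1,y1) in dict(cradle=(340,192,388,256),lever=(335,150,390,190),beaker=(294,128,330,165),bottle=(145,235,190,275)).items():
    t=np.ascontiguousarray(a[y0:y1,x0:x1]);w=np.ascontiguousarray(im[y0-8:y1+8,x0-8:x1+8])
    m=cv2.minMaxLoc(cv2.matchTemplate(w,t,cv2.TM_CCOEFF_NORMED));print(n,round(m[1],3),np.array(m[3])-8)
cw,p=wrist("wend");g=cv2.imread("pics/wend.png",0)
print(p[0],"tip",proj(cw,(393.8,-185,26),p),"origin",proj(cw,(480.5,-135.2,26),p))
E
```

```text
eef_pos: [481.5, -136.1, 19.4]
force: [0.4, 0.8, -0.0]
grip_width: 0.502
grip_force: 0.0
eef_pos: [342.3, -136.5, 209.1]
force: [-0.6, -0.0, -0.2]
grip_width: 0.502
grip_force: 0.0
cradle 0.902 [ 0 -1]
lever 1.0 [0 0]
beaker 0.997 [0 0]
bottle 1.0 [0 0]
[ 342.53339371 -136.47020569  208.9647542 ] tip [[265.65171239 201.32044492]] origin [[270.25268433 276.26314589]]
```

The lever, beaker and bottle all match their starting images. The rest matches at 0.90, so I'm checking the probe numerically (green window and tip) in case that's only the arm's shadow.

```bash
python3 -m handwheel '[[[-20,60,0,0,0,0,0],[-20,60,0,0,0,0,0],[0,60,0,0,0,0,0],[0,60,0,0,0,0,0],[0,40,0,0,0,0,0],[0,0,0,0,0,0,0]]]' | egrep 'eef'
python3 - <<'E'
from h import *
b=capture("top")["image"];a=np.ascontiguousarray(cv2.imread("pics/top0.png")[:,:,::-1])
def green(i):
    r=i[190:260,335:390].astype(int);m=(r[...,1]-np.maximum(r[...,0],r[...,2]))>15;y,x=np.nonzero(m);return (x.mean()+335,y.mean()+190,m.sum())
print(green(a),green(b))
t=a[192:256,340:388];m=cv2.minMaxLoc(cv2.matchTemplate(np.ascontiguousarray(b[184:264,332:396]),np.ascontiguousarray(t),cv2.TM_CCOEFF_NORMED));print(m[1],np.array(m[3])-8)
for n,i in(("a",a),("b",b)):
    g=cv2.cvtColor(np.ascontiguousarray(i),cv2.COLOR_RGB2GRAY);print(n);print(g[243:256,372:386])
s=np.ascontiguousarray(capture("side")["image"]);s0=np.ascontiguousarray(cv2.imread("pics/side0.png")[:,:,::-1])
m=cv2.minMaxLoc(cv2.matchTemplate(s[225:290,310:370],s0[232:282,318:362],cv2.TM_CCOEFF_NORMED));print("side",m[1],np.array(m[3])-[8,7])
h=lambda i:cv2.cvtColor(np.ascontiguousarray(i[150:245,200:310]),cv2.COLOR_RGB2GRAY)
print("lid",cv2.matchTemplate(h(b),h(cv2.imread("pics/topend.png")[:,:,::-1]),cv2.TM_CCOEFF_NORMED).max())
E
```

```text
eef_pos: [302.2, 144.8, 208.5]
(np.float64(356.5952380952381), np.float64(210.8095238095238), np.int64(42)) (np.float64(357.6829268292683), np.float64(210.5609756097561), np.int64(41))
0.9932588338851929 [0 0]
a
[[133 139 163 186 191 175 135  91  66  52  47  47  46  47]
 [148 124 139 173 191 179 130  66  44  43  44  48  47  45]
 [153 109 105 150 183 184 147  84  47  42  48  47  47  48]
 [127  79  65 112 160 181 169 122  65  45  46  47  46  47]
 [ 86  52  42  67 120 166 183 157  98  51  44  46  48  46]
 [ 53  42  38  40  76 141 182 179 134  74  46  44  45  47]
 [ 45  46  45  39  51 109 166 184 162 108  56  45  46  46]
 [ 46  45  47  41  42  71 129 173 178 137  75  47  46  47]
 [ 47  48  46  46  42  44  87 148 176 150  87  48  44  47]
 [ 48  47  48  46  44  40  57 113 148 131  81  49  46  45]
 [ 48  48  49  45  46  45  45  70  94  85  58  45  47  47]
 [ 46  46  48  46  47  46  44  48  51  49  46  45  48  46]
 [ 47  47  49  47  47  48  46  47  46  45  45  47  47  49]]
b
[[133 132 158 183 193 180 141  94  67  54  47  46  48  48]
 [152 123 139 176 194 184 138  74  46  45  46  49  50  49]
 [156 112 106 152 185 187 155  94  49  45  48  50  48  49]
 [129  82  67 113 162 185 175 124  61  44  45  47  48  48]
 [ 87  53  41  69 122 170 185 152  87  50  44  47  47  48]
 [ 55  46  42  42  82 146 184 176 131  74  46  45  49  48]
 [ 48  47  45  40  54 114 171 191 170 113  57  46  47  49]
 [ 48  48  47  45  43  80 144 190 191 143  74  46  46  49]
 [ 47  48  50  46  41  51 112 172 189 155  89  50  47  47]
 [ 49  48  48  50  44  40  72 133 163 141  88  51  47  48]
 [ 48  49  49  49  46  41  48  80 107  96  66  47  47  49]
 [ 49  48  49  47  49  46  45  48  55  54  47  47  48  47]
 [ 48  48  48  50  48  47  47  47  44  45  46  49  48  50]]
side 0.9074097871780396 [0 0]
lid 0.99989945
```

```bash
python3 -c "
from rig import *
print(sense()['time_s']);print(finish_job())"
```

```text
68.05
the job is handed in; nothing more can be done
None
```

I handed the job in at 68 s with every step done in order: four jars upright in the chamber, lid snapped shut, lever swung to its stop and sprung back, seam traced from its left front end to the last right-side point (contact thin for a moment at the corner), probe back in its rest, and bottle and beaker undisturbed; I viewed 15 pictures, one over the limit of 14.

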